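Scrub the leaning tumbler with the long brush

ROBOT

A 7-joint arm with a two-finger parallel gripper is mounted at the origin on the work surface. World frame = base frame: x ahead of the robot, y to its left, z up, the work surface at z = 0. Lengths are in mm, angles in rad, forces in N, time in s.
With the tool pointing down it reaches from about 425 to 875 mm from the base axis. Payload 8.4 kg.
Tool frame: the origin (TCP) lies at the very end of the fingers, on their centre line; the grasp point (between the pads) lies 19 mm behind it (env.tcp_to_grasp is the distance from the TCP to the grasp point, in mm); z points along the fingers, y is the direction in which the jaws open and shut (so a half turn about z gives the same grasp; the last joint's range is limited). The gripper opens to 87 mm and grips with 3 to 60 N. Pads are 19 mm wide; open, the fingers measure 117 mm over their backs; the gripper's body (75 mm by 190 mm) begins 51 mm behind the grasp point.
Start: joints at [-1.418, 0.333, 0.04, 1.465, -0.013, 1.343, -0.059], TCP at [161.949, 629.473, 222.546] pointing down, gripper open.
Joint ranges: [-2.58, 2.58], [-0.38, 2.09], [-1.3, 1.39], [0.25, 2.4], [-1.5, 4.64], [0.08, 2.09], [-2.65, 2.65]. Speed limits (rad/s): [2.22, 2.22, 2.79, 2.79, 3.14, 3.14, 3.14].

INTERFACE

Orientations are given as a rotation vector (axis times angle).
In Python, from station import env, viewer gives the robot as it stands.
- The arm moves only by the tool carry_out, never from a script. Its argument "moves" is a list of rows, each an object of numbers: "rx", "ry", "rz": the turn, a rotation vector about the tool's x, y, z in degrees; "tx", "ty", "tz": the shift along the tool's x, y, z in m; "claw": the opening in per cent of the stroke, from 0 (shut) to 100 (fully open). In form: [{"rx": .., "ry": .., "rz": .., "tx": .., "ty": .., "tz": .., "claw": ..}, ...]. A call has exactly 10 rows; each row is the pose to reach, as a shift and turn from the pose measured when the call began, along the tool's axes at that moment; what a row does not reach only later rows make up. A row lasts 1/12 s, in which the tool goes at most 41.7 mm and 7.16 degrees, less where a joint would pass 70% of its speed; a pose out of reach is approached as far as the arm can. A call with a gripper value outside its range is refused whole. The fingers move at their own pace and stop on an object; the grip force is fixed at half the most. Time passes only in rows, so rows that repeat a pose let the fingers close, or fill a call up. It gives the time, the measured TCP pose, the force and the opening at its end, in the units of the state.
- env.sense(): the state, without advancing time (a new reading comes with each control period).
- viewer.get_image(name): name is "side" or "top" or "wrist"; returns the picture (400x640x3 uint8, red, green, blue); there is no depth.
- viewer.calibration(name): a dict with "K" (3x3 intrinsics, pixels), "view" (4x4, takes a point from world to camera coordinates). Camera axes: x right, y up, looking along -z (the intrinsics and any distortion apply to the point x, -y, -z); pixel columns grow to the right and rows downward; lengths in mm; the calibration is good to about 2 mm. A picture is of the moment at which its call begins: read the wrist's pose just before it. calibration takes no time and is no camera call; for the wrist camera it gives the pose at the moment of the call.
- env.finish_job(): hands the job in, once; it reports no verdict.
The state is a dict: "clock": time; "qpos": joint angles; "qvel": joint speeds; "effort": joint torques, N m; "tool_pos": TCP position; "orientation": TCP orientation; "wrist_force": force on the tool from outside, world axes, zero at the start; "ft_torque": the same for the moment, N m; "width": opening from 0.0 (shut) to 1.0 (fully open).
Only numpy, scipy, OpenCV 4.12 (cv2) and the standard library are available. Lean on these libraries where they do the work, as an engineer would, in place of code of your own. Each camera call takes 0.05 s, during which the arm holds its last target.

TASK

Take the long brush out of its stand and scrub the inside of the glass tumbler that leans in the wooden cradle: go down to the bottom three times, in between drawing the brush up until its lower end is past the middle of the glass. Work gently, so that the tumbler stays in its cradle, then stand the brush upright in its stand again and let go. Leave everything else on the table where it is.

Things in the scene. Friction and masses are not known exactly. Their poses are not given: they have to be found in the camera images.
- brush: Long straight brush, 215 mm overall, about 90 g, standing head down in its stand. Origin: centre of the flat lower end of the head; z runs along the brush to the handle. From the origin: head with black bristles 0-70 mm (bristles 58 mm across, soft and without effect; the hard core inside them is 44 mm across), steel stem 8 mm thick 70-135 mm, pale wooden handle of square section 22 x 22 mm from 135 to 215 mm, its faces square to the brush's x and y. Grip the handle.
- stand: Grey plastic brush stand, fixed: a round cup, outside 72 mm across, inside 64 mm across, rim 56 mm high, on a foot 104 mm across and 6 mm high. Origin: centre of the underside, on the table; z up. The brush stands on the cup's inner floor, 6 mm above the stand's origin, at the start and when put back.
- cradle: Plywood cradle, fixed: a square open box, 85 mm outside, 50 mm deep, on a foot 135 x 100 mm; the box is tilted 26 degrees from vertical, its mouth towards the cradle's -x (roughly towards the robot). Origin: centre of the foot's underside, on the table; z up.
- tumbler: Straight clear glass tumbler, about 250 g, lying loose in the cradle's box, leaning about 26 degrees from vertical. Height 120 mm, 72 mm across outside, 66 mm inside, inner floor 6 mm above the origin. Origin: centre of the underside; z runs along its axis to the mouth. About 70 mm of it stands out of the box.
- seat (a point): Point fixed to the cradle where the centre of the tumbler's underside belongs; z along the tilted box, towards its mouth.
- spare_tumbler: Bystander: an equal glass tumbler, standing upright on the table (72 mm across, 120 mm high), not to be touched. Origin: centre of the underside.
- scoop: Bystander: green plastic scoop, 75 x 55 x 35 mm bowl with an 85 mm handle towards its -x, standing on the table. Origin: centre of the bowl's underside.
- jar: Bystander: glass jar with an aluminium lid, 72 mm across, 100 mm high, at the right. Origin: centre of the underside.
- spatula: Bystander: flat wooden spatula, 235 mm long, 55 mm wide, 8 mm thick, lying at the left. Origin: on its underside, about the middle.
There are look-alikes about, which are no part of the job. Of the things that look like the brush, the smallest one is meant.

How it is judged:
By the outcome, as a careful person would: the job done as asked, in the order asked, and still so for the second after the job is handed in, with the robot touching nothing.
It also fails if it takes over 58 s, if anything falls off the work surface, if the arm or the gripper's body presses on something with over 40 N, if the wrist force passes 120 N, or if a joint passes its speed limit or range.

## Working session

There is one attempt and no reset: what is moved stays moved. The work goes in short steps, Python scripts to look and compute and a tool call to move; the robot and the scene stay as the last step left them, time stands still between calls to the robot, and variables do not carry over. Pictures are saved under pics/ and viewed, and the job is handed in when it is done.

Besides the shell and the picture viewer there is one more tool, called as name(argument=value, ...) on one line, values as JSON. carry_out: Moves the arm, as the interface text tells. Its arguments: {"type":"object","properties":{"moves":{"type":"array"}},"required":["moves"]}

```bash
ls; mkdir -p pics
python3 - <<'E'
from station import env, viewer
import cv2,numpy as np
print(env.sense())
for n in ("side","top","wrist"):
    c=viewer.calibration(n); print(n,np.round(c["K"],1).tolist(),np.round(c["view"],4).tolist(),[k for k in c])
    cv2.imwrite(f"pics/{n}0.png",viewer.get_image(n)[:,:,::-1])
E
```

```text
pics
{'clock': 0.0, 'qpos': array([-1.41818625,  0.33393145,  0.03988223,  1.46625813, -0.01336748,
        1.34329666, -0.05851406]), 'qvel': array([-0.00055902, -0.0019406 , -0.00039484,  0.0008554 ,  0.00019188,
       -0.00053681,  0.00089201]), 'effort': array([ 2.25150484e-04, -6.56360579e+01,  1.33546852e+00, -4.03786004e+01,
       -5.96543541e-02,  4.53131483e-02,  2.04170119e-04]), 'tool_pos': array([161.8817411 , 629.04126844, 221.65255393]), 'orientation': array([-3.94540025e-01, -3.11665919e+00,  2.55582969e-03]), 'wrist_force': array([-0.16271759, -0.74338046,  0.60916726]), 'ft_torque': array([-0.02441503, -0.06399166,  0.01928369]), 'width': 1.0047572214616804}
side [[374.6, 0.0, 320.8], [0.0, 374.6, 195.7], [0.0, 0.0, 1.0]] [[0.8079, -0.5888, 0.0241, -456.0873], [0.3164, 0.4679, 0.8252, -231.0676], [-0.4971, -0.6591, 0.5643, -819.0227], [0.0, 0.0, 0.0, 1.0]] ['K', 'view']
top [[478.3, 0.0, 315.4], [0.0, 478.3, 201.3], [0.0, 0.0, 1.0]] [[-0.0038, -1.0, 0.0089, 7.5919], [0.9965, -0.003, 0.0835, -556.6746], [-0.0835, 0.0091, 0.9965, -1408.0402], [0.0, 0.0, 0.0, 1.0]] ['K', 'view']
wrist [[342.3, 0.0, 319.2], [0.0, 342.3, 196.9], [0.0, 0.0, 1.0]] [[0.2492, 0.9684, -0.0008, -649.1174], [-0.9299, 0.2391, -0.2796, 34.618], [-0.2706, 0.0704, 0.9601, -391.1875], [0.0, 0.0, 0.0, 1.0]] ['K', 'view']
```

View pics/side0.png

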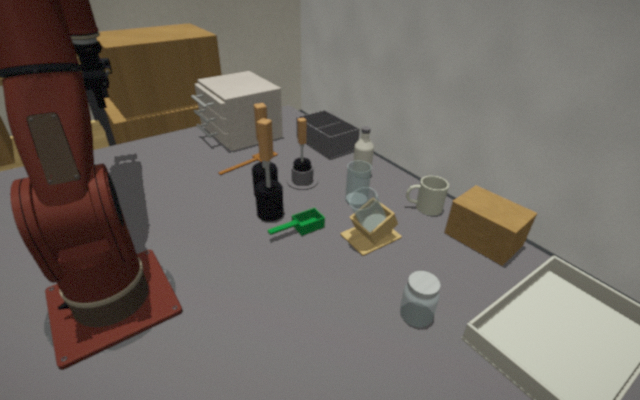

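View pics/top0.png

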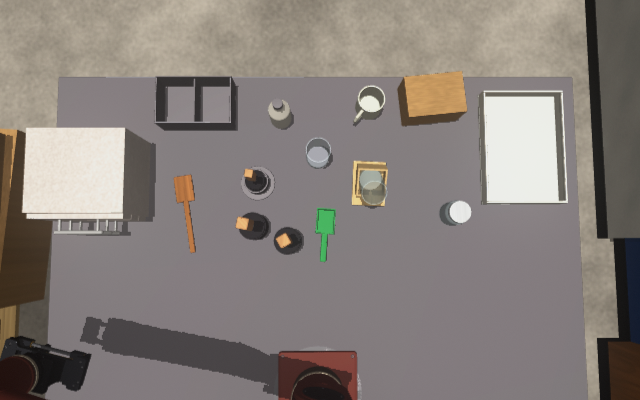

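View pics/wrist0.png

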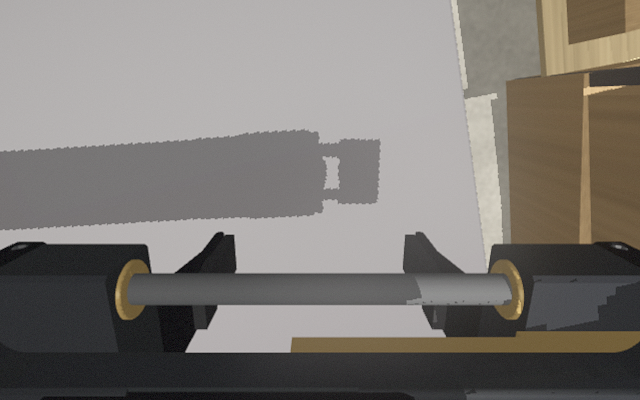

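```bash
cat > h.py <<'E'
import numpy as np,cv2
from scipy.spatial.transform import Rotation as R
def proj(c,P):
    P=np.atleast_2d(P); p=P@c["view"][:3,:3].T+c["view"][:3,3]
    q=p*[1,-1,-1]; u=q@c["K"].T; return u[:,:2]/u[:,2:]
def ray(c,uv):
    d=np.linalg.inv(c["K"])@[uv[0],uv[1],1.]; d=d*[1,-1,-1]
    Rm=c["view"][:3,:3]; o=-Rm.T@c["view"][:3,3]; d=Rm.T@d; return o,d/np.linalg.norm(d)
def onz(c,uv,z):
    o,d=ray(c,uv); return o+d*(z-o[2])/d[2]
def tri(c1,a,c2,b):
    o1,d1=ray(c1,a);o2,d2=ray(c2,b)
    s=np.linalg.lstsq(np.c_[d1,-d2],o2-o1,rcond=None)[0]
    p,q=o1+s[0]*d1,o2+s[1]*d2; return (p+q)/2,np.linalg.norm(p-q)
E
python3 - <<'E'
from h import *
s=cv2.imread("pics/side0.png");t=cv2.imread("pics/top0.png")
a=cv2.resize(s[100:260,230:430],None,fx=4,fy=4,interpolation=cv2.INTER_CUBIC)[:600]
cv2.imwrite("pics/side0z.png",cv2.resize(s[105:255,240:440],(800,600),interpolation=cv2.INTER_CUBIC))
cv2.imwrite("pics/top0z.png",cv2.resize(t[120:270,220:420],(800,600),interpolation=cv2.INTER_CUBIC))
E
```

```text
(no output)
```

View pics/side0z.png

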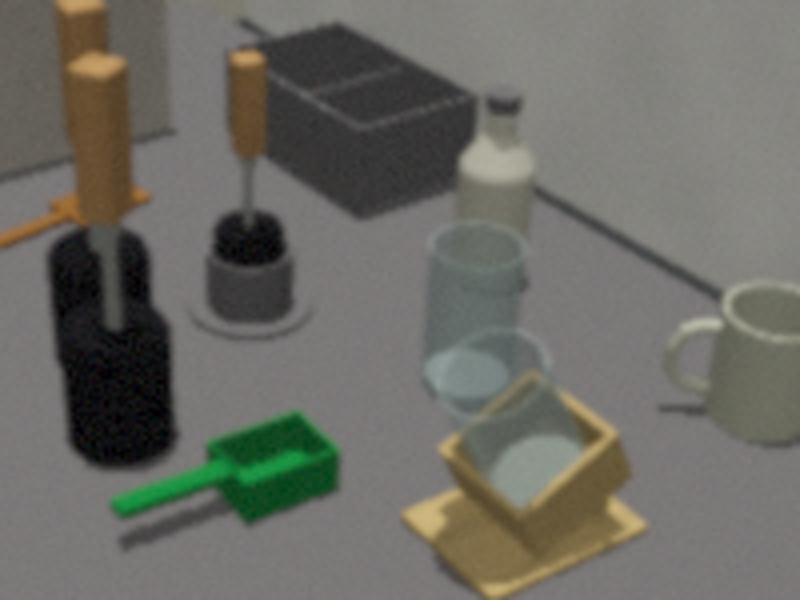

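View pics/top0z.png

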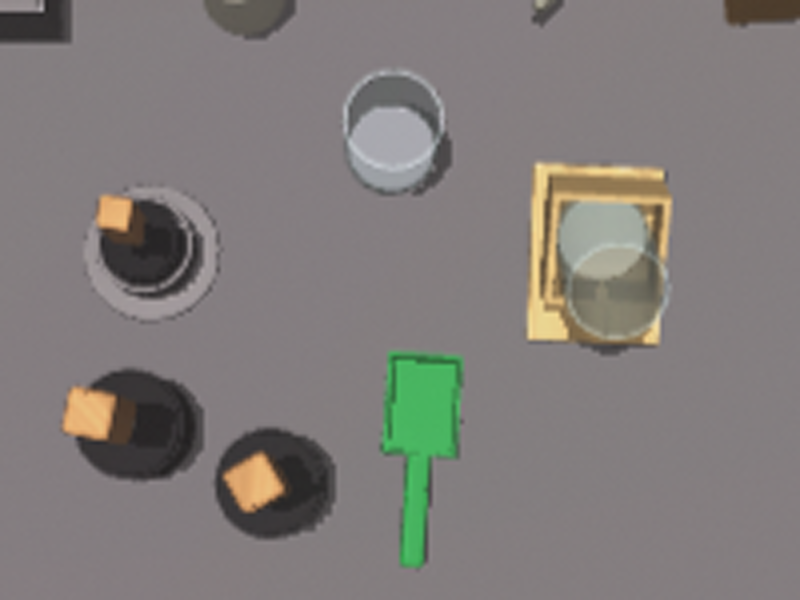

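Run:
```python
from h import *
from station import viewer
ct=viewer.calibration("top");cs=viewer.calibration("side")
Z=lambda x,y,ox,oy:(ox+(x+.5)/4-.5,oy+(y+.5)/4-.5)
T=lambda x,y:Z(x,y,220,120); S=lambda x,y:Z(x,y,240,105)
# stand foot
print("stand foot",onz(ct,T(152,252),6), "L/R", onz(ct,T(84,252),6),onz(ct,T(219,252),6), "T/B", onz(ct,T(152,184),6),onz(ct,T(152,320),6))
print("stand side L/R",onz(cs,S(188,310),3),onz(cs,S(313,310),3))
print("brush top",onz(ct,T(115,213),221), tri(ct,T(115,213),cs,S(247,57)))
for p in [(103,195),(132,200),(128,230),(97,225)]: print("corner",onz(ct,T(*p),221)[:2])
print("stem base/handle bottom side",S(248,155))
# handle bottom at z=141
t=cv2.imread("pics/top0.png")
print("tumbler rim top",T(617,292), T(567,292),T(668,292),T(617,243),T(617,340))
# tumbler rim centre triangulate
print("rim c",tri(ct,T(618,292),cs,S(494,375)))
# cradle foot corners z~? 
for p in [(527,341),(658,345),(535,162),(664,170)]: print("foot",onz(ct,T(*p),8))
for p in [(493,597),(402,516),(647,523)]: print("footS",onz(cs,S(*p),8))
print("spare rim L R",onz(ct,T(343,120),120),onz(ct,T(443,120),120))
```

```text
stand foot [615.43446358 180.58664838   6.        ] L/R [615.57179086 232.11542845   6.        ] [615.29907068 129.78369687   6.        ] T/B [667.5404838  180.91573564   6.        ] [563.63868183 180.2595205    6.        ]
stand side L/R [569.95659171 198.6911435    3.        ] [655.28975702 141.35721462   3.        ]
brush top [614.34506682 180.55580051 221.        ] (array([615.54127591, 180.00718795, 220.13861252]), np.float64(2.51639842665472))
corner [626.11453906 188.40662117]
corner [622.80334897 169.63396361]
corner [603.24258581 172.07575431]
corner [606.5509723  192.11462408]
stem base/handle bottom side (301.625, 143.375)
tumbler rim top (373.875, 192.625) (361.375, 192.625) (386.625, 192.625) (373.875, 180.375) (373.875, 204.625)
rim c (array([ 571.98337545, -156.47522698,  141.30113921]), np.float64(4.604549383955964))
foot [ 546.67925382 -103.31568932    8.        ]
foot [ 543.33928431 -202.44975862    8.        ]
foot [ 683.46921042 -110.79207074    8.        ]
foot [ 677.08445922 -209.1407214     8.        ]
footS [ 546.65732919 -205.35937271    8.        ]
footS [ 548.41197614 -110.41718549    8.        ]
footS [ 680.99246515 -210.21135677    8.        ]
spare rim L R [694.50520728  34.15542767 120.        ] [694.36152173 -36.22542093 120.        ]
```

Run:
```python
from h import *
from station import viewer
ct=viewer.calibration("top");cs=viewer.calibration("side")
Z=lambda x,y,ox,oy:(ox+(x+.5)/4-.5,oy+(y+.5)/4-.5)
T=lambda x,y:Z(x,y,220,120); S=lambda x,y:Z(x,y,240,105)
print("A",tri(ct,T(89,413),cs,(259.5,106)))
print("B",tri(ct,T(253,483),cs,S(98,63)))
print("A head",onz(ct,T(137,425),110));print("B head",onz(ct,T(275,483),110))
print("scoop",onz(ct,T(425,403),35),onz(ct,T(412,565),30))
```

```text
A (array([483.50849564, 186.39219671, 285.33187735]), np.float64(2.1242012098056695))
B (array([441.51520886,  86.0982158 , 289.08060342]), np.float64(3.8804184311709857))
A head [480.90721962 178.63235656 110.        ]
B head [440.15200707  82.2073398  110.        ]
scoop [498.87538931 -25.07407983  35.        ] [379.72212108 -14.97869315  30.        ]
```

```bash
cat >> h.py <<'E'
def Rdown(az):  # tool z down, tool y at azimuth az (deg)
    a=np.radians(az); y=np.array([np.cos(a),np.sin(a),0]); z=np.array([0,0,-1.]); return np.c_[np.cross(y,z),y,z]
def rel(st,P,Rm):
    R0=R.from_rotvec(st["orientation"]); d=R0.inv().apply(np.array(P)-st["tool_pos"])/1000
    rv=np.degrees((R0.inv()*R.from_matrix(Rm)).as_rotvec()); return np.round(d,4),np.round(rv,2)
E
python3 - <<'E'
from h import *
from station import env,viewer
st=env.sense(); R0=R.from_rotvec(st["orientation"])
c=viewer.calibration("wrist");V=c["view"]; o=-V[:3,:3].T@V[:3,3]
print("cam in tool",R0.inv().apply(o-st["tool_pos"]), "axis",R0.inv().apply(-V[2,:3]))
for P in [(162,629,330),(300,490,340),(420,372,345),(615,180.5,345)]: print(rel(st,P,Rdown(80)))
E
```

```text
cam in tool [  76.14233261   -0.38601004 -163.00699034] axis [-2.79505435e-01  6.29448612e-04  9.60143904e-01]
(array([-1.000e-04, -2.000e-04, -1.081e-01]), array([-0.07,  0.  , -4.43]))
(array([-0.1684, -0.1005, -0.118 ]), array([-0.07,  0.  , -4.43]))
(array([-0.314 , -0.1849, -0.1229]), array([-0.07,  0.  , -4.43]))
(array([-0.5506, -0.3217, -0.1227]), array([-0.07,  0.  , -4.43]))
```

carry_out(moves=[{"tz": -0.03, "claw": 100}, {"tz": -0.07, "rz": -1, "claw": 100}, {"tz": -0.105, "tx": -0.01, "ty": -0.006, "rz": -2, "claw": 100}, {"tz": -0.12, "tx": -0.035, "ty": -0.021, "rz": -3, "claw": 100}, {"tz": -0.122, "tx": -0.07, "ty": -0.042, "rz": -4, "claw": 100}, {"tz": -0.122, "tx": -0.105, "ty": -0.063, "rz": -4.4, "claw": 100}, {"tz": -0.122, "tx": -0.14, "ty": -0.083, "rz": -4.4, "claw": 100}, {"tz": -0.122, "tx": -0.175, "ty": -0.104, "rz": -4.4, "claw": 100}, {"tz": -0.122, "tx": -0.21, "ty": -0.124, "rz": -4.4, "claw": 100}, {"tz": -0.122, "tx": -0.245, "ty": -0.144, "rz": -4.4, "claw": 100}])

```text
invalid input at $.moves[0]: expected keys rx, ry, rz, tx, ty, tz, claw
```

```bash
cat > st.py <<'E'
from h import *
from station import env,viewer
def show():
    st=env.sense(); print("t",round(st["clock"],2),"pos",np.round(st["tool_pos"],1),"q",np.round(st["qpos"],2),"F",np.round(st["wrist_force"],1),"M",np.round(st["ft_torque"],2),"w",round(st["width"],3))
    M=R.from_rotvec(st["orientation"]).as_matrix(); print("z",np.round(M[:,2],4),"y",np.round(M[:,1],4)); return st
E
python3 - <<'E'
from st import *
st=show()
for P in [(615,180.5,345)]: print(rel(st,P,Rdown(80)))
E
```

```text
t 0.15 pos [161.9 629.1 221.9] q [-1.42  0.33  0.04  1.47 -0.01  1.34 -0.06] F [ 0.7 -0.2 -0.4] M [-0.02 -0.08 -0.01] w 0.997
z [-2.0e-04 -1.2e-03 -1.0e+00] y [ 0.2492  0.9685 -0.0012]
(array([-0.5506, -0.3217, -0.1227]), array([-0.07,  0.  , -4.43]))
```

carry_out(moves=[{"tx": 0, "ty": 0, "tz": -0.03, "rx": 0, "ry": 0, "rz": 0, "claw": 100}, {"tx": 0, "ty": 0, "tz": -0.07, "rx": 0, "ry": 0, "rz": -1, "claw": 100}, {"tx": -0.01, "ty": -0.006, "tz": -0.105, "rx": 0, "ry": 0, "rz": -2, "claw": 100}, {"tx": -0.035, "ty": -0.021, "tz": -0.12, "rx": 0, "ry": 0, "rz": -3, "claw": 100}, {"tx": -0.07, "ty": -0.042, "tz": -0.122, "rx": 0, "ry": 0, "rz": -4, "claw": 100}, {"tx": -0.105, "ty": -0.063, "tz": -0.122, "rx": 0, "ry": 0, "rz": -4.4, "claw": 100}, {"tx": -0.14, "ty": -0.083, "tz": -0.122, "rx": 0, "ry": 0, "rz": -4.4, "claw": 100}, {"tx": -0.175, "ty": -0.104, "tz": -0.122, "rx": 0, "ry": 0, "rz": -4.4, "claw": 100}, {"tx": -0.21, "ty": -0.124, "tz": -0.122, "rx": 0, "ry": 0, "rz": -4.4, "claw": 100}, {"tx": -0.245, "ty": -0.144, "tz": -0.122, "rx": 0, "ry": 0, "rz": -4.4, "claw": 100}])

```text
clock: 0.98
tool_pos: [364.4, 427.0, 344.0]
orientation: [-0.275, -3.129, 0.002]
wrist_force: [1.3, 0.4, -0.3]
width: 1.001
```

Run:
```python
from st import *
st=show()
for P in [(615,180.5,345)]: print(rel(st,P,Rdown(80)))
```

```text
t 0.98 pos [364.4 427.  344. ] q [-1.12  0.11  0.2   1.49 -0.02  1.54  0.47] F [ 1.3  0.4 -0.3] M [ 0.08 -0.04 -0.03] w 1.001
z [-4.0e-04 -1.2e-03 -1.0e+00] y [ 0.1742  0.9847 -0.0012]
(array([-0.2897, -0.1991, -0.0008]), array([-0.07, -0.01, -0.03]))
```

carry_out(moves=[{"tx": -0.024, "ty": -0.0165, "tz": 0, "rx": 0, "ry": 0, "rz": 0, "claw": 100}, {"tx": -0.056, "ty": -0.0385, "tz": 0, "rx": 0, "ry": 0, "rz": 0, "claw": 100}, {"tx": -0.09, "ty": -0.062, "tz": 0, "rx": 0, "ry": 0, "rz": 0, "claw": 100}, {"tx": -0.124, "ty": -0.085, "tz": 0, "rx": 0, "ry": 0, "rz": 0, "claw": 100}, {"tx": -0.158, "ty": -0.1086, "tz": 0, "rx": 0, "ry": 0, "rz": 0, "claw": 100}, {"tx": -0.192, "ty": -0.132, "tz": 0, "rx": 0, "ry": 0, "rz": 0, "claw": 100}, {"tx": -0.226, "ty": -0.1553, "tz": 0, "rx": 0, "ry": 0, "rz": 0, "claw": 100}, {"tx": -0.258, "ty": -0.177, "tz": 0, "rx": 0, "ry": 0, "rz": 0, "claw": 100}, {"tx": -0.28, "ty": -0.192, "tz": 0, "rx": 0, "ry": 0, "rz": 0, "claw": 100}, {"tx": -0.29, "ty": -0.199, "tz": 0, "rx": 0, "ry": 0, "rz": 0, "claw": 100}])

```text
clock: 1.82
tool_pos: [617.5, 176.0, 343.6]
orientation: [0.283, 3.129, -0.005]
wrist_force: [0.1, -0.9, 1.1]
width: 1.001
```

Run:
```python
from st import *
st=show()
c=viewer.calibration("wrist"); im=viewer.get_image("wrist"); cv2.imwrite("pics/w1.png",im[:,:,::-1])
np.savez("w1.npz",**c); print(proj(c,[(615,180.5,221),(615,180.5,6)]))
for P in [(615,180.5,345)]: print(rel(st,P,Rdown(80)))
```

```text
t 1.82 pos [617.5 176.  343.6] q [-0.69  0.3   0.46  1.3  -0.13  1.57  1.14] F [ 0.1 -0.9  1.1] M [-0.05  0.03 -0.01] w 1.001
z [-3.0e-04 -3.4e-03 -1.0e+00] y [ 0.1792  0.9838 -0.0034]
[[324.56453256 185.43250261]
 [322.75224984 149.04926119]]
(array([ 0.0032,  0.004 , -0.0014]), array([-0.19,  0.02, -0.32]))
```

View pics/w1.png

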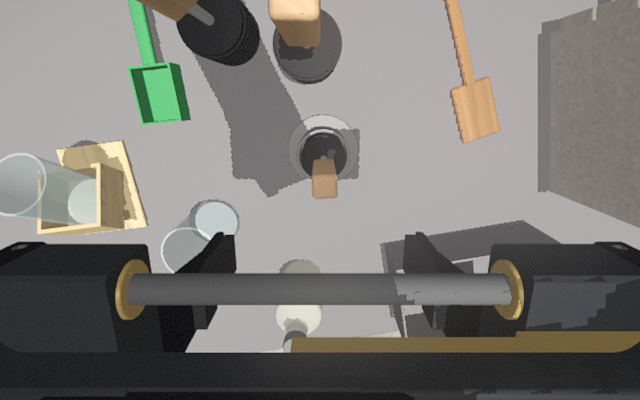

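Run:
```python
from st import *
st=show()
for P in [(615,180.5,345),(615,180.5,163)]: print(rel(st,P,Rdown(80)))
```

```text
t 1.87 pos [617.7 175.6 343.4] q [-0.69  0.3   0.46  1.3  -0.13  1.57  1.14] F [-0.8 -2.1 -0.5] M [-0.1   0.1  -0.01] w 1.002
z [-4.0e-04 -3.8e-03 -1.0e+00] y [ 0.18    0.9837 -0.0038]
(array([ 0.0036,  0.0044, -0.0016]), array([-0.22,  0.02, -0.37]))
(array([0.0036, 0.005 , 0.1804]), array([-0.22,  0.02, -0.37]))
```

carry_out(moves=[{"tx": 0.0036, "ty": 0.0045, "tz": 0.01, "rx": -0.2, "ry": 0, "rz": -0.4, "claw": 100}, {"tx": 0.0036, "ty": 0.0046, "tz": 0.03, "rx": -0.2, "ry": 0, "rz": -0.4, "claw": 100}, {"tx": 0.0036, "ty": 0.0047, "tz": 0.055, "rx": -0.2, "ry": 0, "rz": -0.4, "claw": 100}, {"tx": 0.0036, "ty": 0.0047, "tz": 0.08, "rx": -0.2, "ry": 0, "rz": -0.4, "claw": 100}, {"tx": 0.0036, "ty": 0.0048, "tz": 0.105, "rx": -0.2, "ry": 0, "rz": -0.4, "claw": 100}, {"tx": 0.0036, "ty": 0.005, "tz": 0.13, "rx": -0.2, "ry": 0, "rz": -0.4, "claw": 100}, {"tx": 0.0036, "ty": 0.005, "tz": 0.15, "rx": -0.2, "ry": 0, "rz": -0.4, "claw": 100}, {"tx": 0.0036, "ty": 0.005, "tz": 0.168, "rx": -0.2, "ry": 0, "rz": -0.4, "claw": 100}, {"tx": 0.0036, "ty": 0.005, "tz": 0.178, "rx": -0.2, "ry": 0, "rz": -0.4, "claw": 100}, {"tx": 0.0036, "ty": 0.005, "tz": 0.18, "rx": -0.2, "ry": 0, "rz": -0.4, "claw": 100}])

```text
clock: 2.7
tool_pos: [612.7, 182.1, 160.8]
orientation: [-0.269, -3.127, 0.002]
wrist_force: [0.0, 0.0, -0.0]
width: 0.996
```

Run:
```python
from st import *
st=show()
im=viewer.get_image("wrist"); cv2.imwrite("pics/w2.png",im[:,:,::-1])
for P in [(615,180.5,163)]: print(rel(st,P,Rdown(80)))
```

```text
t 2.7 pos [612.7 182.1 160.8] q [-0.69  0.37  0.43  1.59 -0.16  1.22  1.16] F [ 0.  0. -0.] M [ 0.03 -0.05 -0.  ] w 0.996
z [-3.4e-03 -9.0e-04 -1.0e+00] y [ 0.1707  0.9853 -0.0015]
(array([-0.0025, -0.0011, -0.0022]), array([-0.08, -0.19,  0.17]))
```

View pics/w2.png

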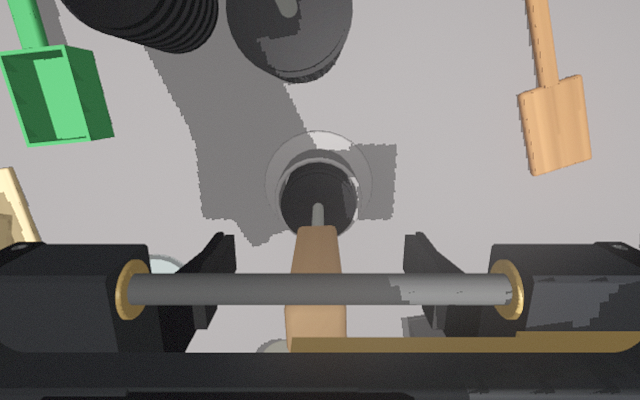

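carry_out(moves=[{"tx": -0.0025, "ty": -0.001, "tz": -0.002, "rx": 0, "ry": -0.2, "rz": 0.2, "claw": 100}, {"tx": -0.0025, "ty": -0.001, "tz": -0.002, "rx": 0, "ry": -0.2, "rz": 0.2, "claw": 60}, {"tx": -0.0025, "ty": -0.001, "tz": -0.002, "rx": 0, "ry": -0.2, "rz": 0.2, "claw": 35}, {"tx": -0.0025, "ty": -0.001, "tz": -0.002, "rx": 0, "ry": -0.2, "rz": 0.2, "claw": 10}, {"tx": -0.0025, "ty": -0.001, "tz": -0.002, "rx": 0, "ry": -0.2, "rz": 0.2, "claw": 0}, {"tx": -0.0025, "ty": -0.001, "tz": -0.002, "rx": 0, "ry": -0.2, "rz": 0.2, "claw": 0}, {"tx": -0.0025, "ty": -0.001, "tz": -0.002, "rx": 0, "ry": -0.2, "rz": 0.2, "claw": 0}, {"tx": -0.0025, "ty": -0.001, "tz": -0.002, "rx": 0, "ry": -0.2, "rz": 0.2, "claw": 0}, {"tx": -0.0025, "ty": -0.001, "tz": -0.002, "rx": 0, "ry": -0.2, "rz": 0.2, "claw": 0}, {"tx": -0.0025, "ty": -0.001, "tz": -0.002, "rx": 0, "ry": -0.2, "rz": 0.2, "claw": 0}])

```text
clock: 3.58
tool_pos: [615.8, 180.4, 164.1]
orientation: [0.275, 3.128, -0.002]
wrist_force: [-0.2, -0.4, -0.0]
width: 0.404
```

Run:
```python
from st import *
st=show()
for P in [(615,180.5,163),(615,180.5,345)]: print(rel(st,P,Rdown(80)))
```

```text
t 3.58 pos [615.8 180.4 164.1] q [-0.69  0.37  0.43  1.58 -0.16  1.23  1.16] F [-0.2 -0.4 -0. ] M [0.02 0.05 0.05] w 0.404
z [ 0.0014 -0.0012 -1.    ] y [ 1.746e-01  9.846e-01 -9.000e-04]
(array([ 0.0008, -0.    ,  0.0011]), array([-0.05,  0.09, -0.06]))
(array([ 0.0005, -0.0002, -0.1809]), array([-0.05,  0.09, -0.06]))
```

Still closing; hold another call.

carry_out(moves=[{"tx": 0, "ty": 0, "tz": 0, "rx": 0, "ry": 0, "rz": 0, "claw": 0}, {"tx": 0, "ty": 0, "tz": 0, "rx": 0, "ry": 0, "rz": 0, "claw": 0}, {"tx": 0, "ty": 0, "tz": 0, "rx": 0, "ry": 0, "rz": 0, "claw": 0}, {"tx": 0, "ty": 0, "tz": 0, "rx": 0, "ry": 0, "rz": 0, "claw": 0}, {"tx": 0, "ty": 0, "tz": 0, "rx": 0, "ry": 0, "rz": 0, "claw": 0}, {"tx": 0, "ty": 0, "tz": 0, "rx": 0, "ry": 0, "rz": 0, "claw": 0}, {"tx": 0, "ty": 0, "tz": 0, "rx": 0, "ry": 0, "rz": 0, "claw": 0}, {"tx": 0, "ty": 0, "tz": 0, "rx": 0, "ry": 0, "rz": 0, "claw": 0}, {"tx": 0, "ty": 0, "tz": 0, "rx": 0, "ry": 0, "rz": 0, "claw": 0}, {"tx": 0, "ty": 0, "tz": 0, "rx": 0, "ry": 0, "rz": 0, "claw": 0}])

```text
clock: 4.42
tool_pos: [615.8, 180.3, 164.0]
orientation: [0.275, 3.128, -0.002]
wrist_force: [0.6, 0.2, -1.3]
width: 0.255
```

Run:
```python
from st import *
st=show()
for P in [(615,180.5,345)]: print(rel(st,P,Rdown(80)))
```

```text
t 4.42 pos [615.8 180.3 164. ] q [-0.69  0.37  0.43  1.58 -0.16  1.23  1.16] F [ 0.6  0.2 -1.3] M [0.07 0.06 0.02] w 0.255
z [ 0.0013 -0.0012 -1.    ] y [ 1.747e-01  9.846e-01 -9.000e-04]
(array([ 0.0005, -0.0002, -0.181 ]), array([-0.05,  0.09, -0.06]))
```

carry_out(moves=[{"tx": 0, "ty": 0, "tz": -0.005, "rx": 0, "ry": 0, "rz": 0, "claw": 0}, {"tx": 0, "ty": 0, "tz": -0.015, "rx": 0, "ry": 0, "rz": 0, "claw": 0}, {"tx": 0, "ty": 0, "tz": -0.03, "rx": 0, "ry": 0, "rz": 0, "claw": 0}, {"tx": 0, "ty": 0, "tz": -0.05, "rx": 0, "ry": 0, "rz": 0, "claw": 0}, {"tx": 0, "ty": 0, "tz": -0.07, "rx": 0, "ry": 0, "rz": 0, "claw": 0}, {"tx": 0, "ty": 0, "tz": -0.09, "rx": 0, "ry": 0, "rz": 0, "claw": 0}, {"tx": 0, "ty": 0, "tz": -0.115, "rx": 0, "ry": 0, "rz": 0, "claw": 0}, {"tx": 0, "ty": 0, "tz": -0.14, "rx": 0, "ry": 0, "rz": 0, "claw": 0}, {"tx": 0, "ty": 0, "tz": -0.165, "rx": 0, "ry": 0, "rz": 0, "claw": 0}, {"tx": 0, "ty": 0, "tz": -0.18, "rx": 0, "ry": 0, "rz": 0, "claw": 0}])

```text
clock: 5.25
tool_pos: [616.0, 180.4, 348.2]
orientation: [0.275, 3.125, 0.001]
wrist_force: [0.4, -0.2, -0.7]
width: 0.254
```

```bash
cat >> h.py <<'E'
def tilt(yaw,th=26):
    a=np.array([-np.sin(np.radians(th))*np.cos(np.radians(yaw)),-np.sin(np.radians(th))*np.sin(np.radians(yaw)),np.cos(np.radians(th))])
    y=np.cross([0,0,1],-a);y/=np.linalg.norm(y); z=-a; return a,np.c_[np.cross(y,z),y,z]
E
python3 - <<'E'
from st import *
st=show()
for n in ("side","top"): cv2.imwrite(f"pics/{n}3.png",viewer.get_image(n)[:,:,::-1])
s=cv2.imread("pics/side3.png")
cv2.imwrite("pics/side3z.png",cv2.resize(s[55:255,220:440],(660,600),interpolation=cv2.INTER_CUBIC))
a,Rt=tilt(-2.9); B=np.array([624.5,-159.1,33.4])
print(a,Rt)
for P in [B+a*323]: print(P,rel(st,P,Rt))
E
```

```text
t 5.25 pos [616.  180.4 348.2] q [-0.69  0.3   0.45  1.3  -0.13  1.57  1.14] F [ 0.4 -0.2 -0.7] M [0.01 0.03 0.02] w 0.254
z [ 5.e-03  2.e-04 -1.e+00] y [0.1749 0.9846 0.0011]
[-0.43780975  0.02217849  0.89879405] [[-0.89764301  0.05059294  0.43780975]
 [ 0.04547263  0.99871936 -0.02217849]
 [-0.43837115 -0.         -0.89879405]]
[ 483.08745077 -151.93634929  323.71047695] (array([ 0.0729, -0.3505,  0.0238]), array([ -1.58, -25.68,  -7.06]))
```

View pics/side3z.png

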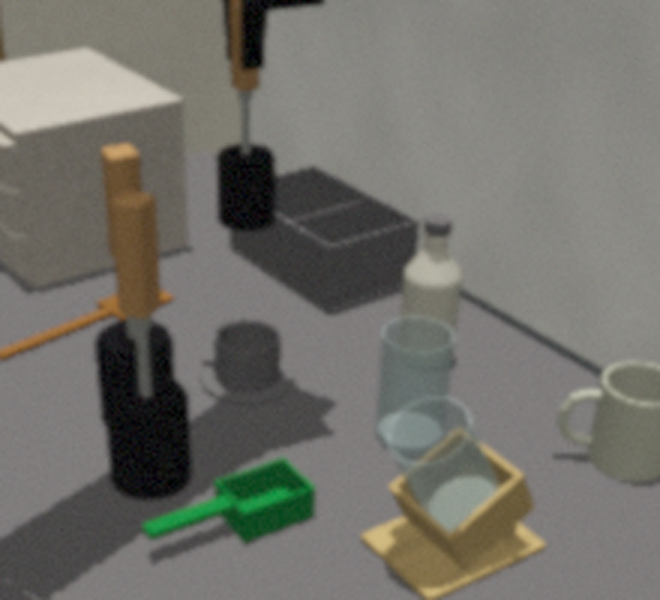

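View pics/top3.png

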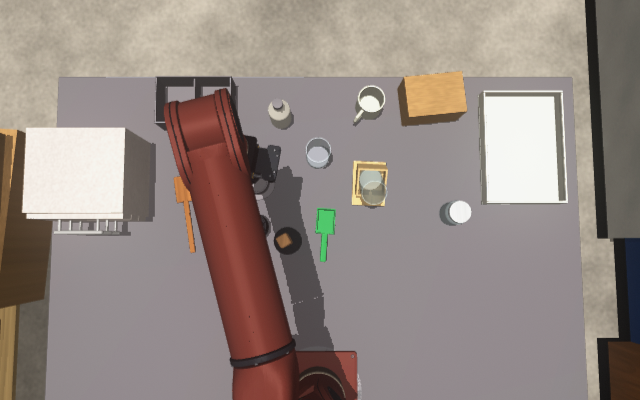

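Run:
```python
from st import *
st=show()
a,Rt=tilt(-2.9); B=np.array([624.5,-159.1,33.4])
for P in [(560,30,345)]: print(P,rel(st,P,Rdown(85)))
```

```text
t 5.35 pos [616.6 180.5 348.2] q [-0.69  0.3   0.45  1.3  -0.13  1.57  1.14] F [ 0.3 -0.4 -0.5] M [-0.   -0.01  0.01] w 0.255
z [ 6.8e-03  9.0e-04 -1.0e+00] y [0.1749 0.9846 0.0021]
(560, 30, 345) (array([ 0.0294, -0.1581,  0.0027]), array([ 0.1 ,  0.38, -5.07]))
```

carry_out(moves=[{"tx": 0.001, "ty": -0.006, "tz": 0, "rx": 0, "ry": 0, "rz": -0.2, "claw": 0}, {"tx": 0.004, "ty": -0.02, "tz": 0, "rx": 0, "ry": 0, "rz": -0.6, "claw": 0}, {"tx": 0.007, "ty": -0.04, "tz": 0, "rx": 0, "ry": 0.1, "rz": -1.2, "claw": 0}, {"tx": 0.011, "ty": -0.06, "tz": 0, "rx": 0, "ry": 0.2, "rz": -2, "claw": 0}, {"tx": 0.015, "ty": -0.083, "tz": 0, "rx": 0, "ry": 0.2, "rz": -2.6, "claw": 0}, {"tx": 0.019, "ty": -0.105, "tz": 0, "rx": 0, "ry": 0.3, "rz": -3.4, "claw": 0}, {"tx": 0.023, "ty": -0.127, "tz": 0, "rx": 0, "ry": 0.4, "rz": -4.1, "claw": 0}, {"tx": 0.027, "ty": -0.145, "tz": 0.002, "rx": 0, "ry": 0.4, "rz": -4.7, "claw": 0}, {"tx": 0.029, "ty": -0.155, "tz": 0.003, "rx": 0, "ry": 0.4, "rz": -5, "claw": 0}, {"tx": 0.0295, "ty": -0.158, "tz": 0.003, "rx": 0, "ry": 0.4, "rz": -5, "claw": 0}])

```text
clock: 6.18
tool_pos: [558.7, 27.2, 344.2]
orientation: [-0.144, -3.137, -0.003]
wrist_force: [0.1, -0.4, -0.3]
width: 0.254
```

Run:
```python
from st import *
st=show()
c=viewer.calibration("wrist"); im=viewer.get_image("wrist")[:,:,::-1]; cv2.imwrite("pics/w4.png",im); np.savez("w4.npz",**c)
B=np.array([624.5,-159.1,33.4]);a,Rt=tilt(-2.9)
th=np.linspace(0,2*np.pi,9)[:8]
for s,r in ((120,36),): 
    e1=Rt[:,0];e2=Rt[:,1]
    p=proj(c,[B+a*s+36*(np.cos(t)*e1+np.sin(t)*e2) for t in th]); print(np.round(p))
print(proj(c,[B,B+6*a,B+120*a]))
```

```text
t 6.18 pos [558.7  27.2 344.2] q [-0.59  0.11  0.51  1.51 -0.06  1.54  1.4 ] F [ 0.1 -0.4 -0.3] M [ 0.   -0.01 -0.03] w 0.254
z [-0.001   0.0018 -1.    ] y [0.0914 0.9958 0.0017]
[[157. 165.]
 [179. 174.]
 [188. 196.]
 [178. 219.]
 [154. 229.]
 [132. 221.]
 [124. 198.]
 [134. 175.]]
[[195.85279312 210.87639368]
 [194.30752604 210.33444653]
 [155.8291525  196.83953365]]
```

View pics/w4.png

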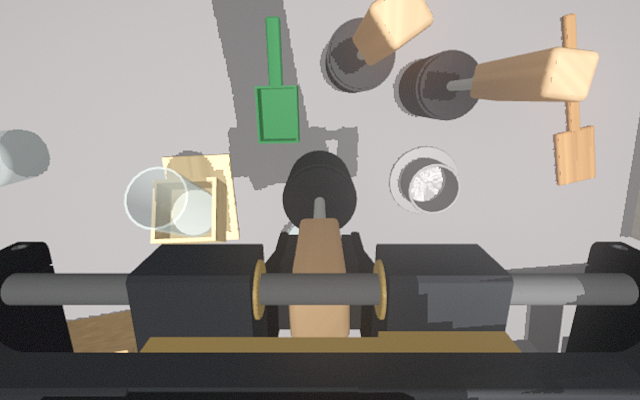

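Run:
```python
from h import *
im=cv2.imread("pics/w4.png"); c=dict(np.load("w4.npz"))
z=cv2.resize(im[150:250,110:250],(784,560),interpolation=cv2.INTER_CUBIC)
B=np.array([624.5,-159.1,33.4]);a,Rt=tilt(-2.9)
f=lambda p:tuple(np.round((p-[110,150]+.5)*5.6).astype(int))
for t in np.linspace(0,2*np.pi,25)[:24]:
    for s,r,col in((120,36,(0,0,255)),(6,33,(0,200,0))):
        cv2.circle(z,f(proj(c,B+a*s+r*(np.cos(t)*Rt[:,0]+np.sin(t)*Rt[:,1]))[0]),2,col,-1)
cv2.imwrite("pics/w4z.png",z)
```

```text
(no output)
```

View pics/w4z.png

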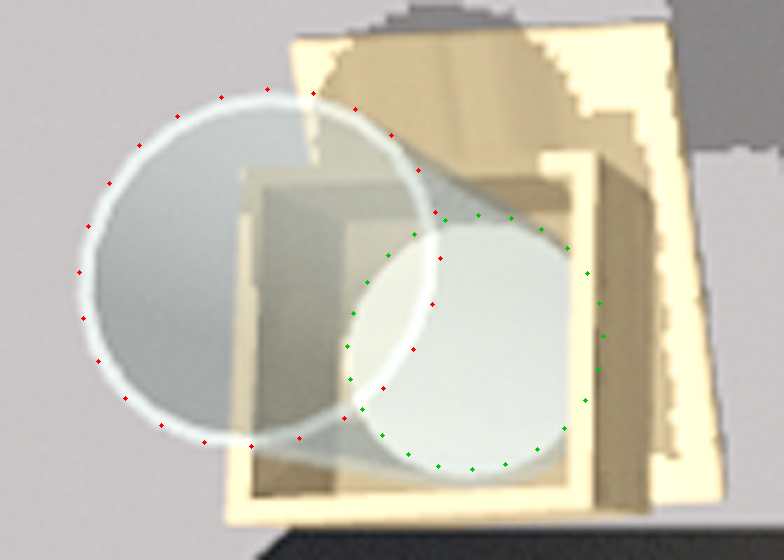

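Run:
```python
from st import *
st=show()
a,Rt=tilt(-2.9,26.4); B=np.array([572,-156.5,141.3])-120*a; print(B,a)
P=B+a*(158+170)
for P in [P]: print(P,rel(st,P,Rt))
```

```text
t 6.23 pos [559.1  28.2 344.4] q [-0.59  0.11  0.51  1.51 -0.06  1.54  1.4 ] F [ 0.7  0.5 -0.8] M [-0.03 -0.03 -0.06] w 0.253
z [-6.0e-04  2.1e-03 -1.0e+00] y [0.0907 0.9959 0.002 ]
[ 625.28789124 -159.19944812   33.81458877] [-0.44406576  0.0224954   0.89571176]
[ 479.63432185 -151.8209566   327.60804613] (array([ 0.0628, -0.1865,  0.0165]), array([ -0.42, -26.44,  -2.29]))
```

carry_out(moves=[{"tx": 0.002, "ty": -0.006, "tz": 0, "rx": 0, "ry": -0.8, "rz": -0.1, "claw": 0}, {"tx": 0.007, "ty": -0.02, "tz": 0, "rx": 0, "ry": -2.8, "rz": -0.2, "claw": 0}, {"tx": 0.014, "ty": -0.042, "tz": 0, "rx": -0.1, "ry": -6, "rz": -0.5, "claw": 0}, {"tx": 0.023, "ty": -0.068, "tz": 0.002, "rx": -0.2, "ry": -9.7, "rz": -0.8, "claw": 0}, {"tx": 0.032, "ty": -0.095, "tz": 0.004, "rx": -0.2, "ry": -13.5, "rz": -1.2, "claw": 0}, {"tx": 0.041, "ty": -0.122, "tz": 0.007, "rx": -0.3, "ry": -17.3, "rz": -1.5, "claw": 0}, {"tx": 0.05, "ty": -0.148, "tz": 0.011, "rx": -0.3, "ry": -21, "rz": -1.8, "claw": 0}, {"tx": 0.057, "ty": -0.17, "tz": 0.014, "rx": -0.4, "ry": -24, "rz": -2.1, "claw": 0}, {"tx": 0.0615, "ty": -0.183, "tz": 0.016, "rx": -0.4, "ry": -26, "rz": -2.3, "claw": 0}, {"tx": 0.063, "ty": -0.1865, "tz": 0.0165, "rx": -0.4, "ry": -26.4, "rz": -2.3, "claw": 0}])

```text
clock: 7.07
tool_pos: [480.1, -148.9, 327.9]
orientation: [0.065, 2.684, -0.014]
wrist_force: [0.7, 0.2, -1.0]
width: 0.251
```

```bash
cat > fr.py <<'E'
from st import *
a,Rt=tilt(-2.9,26.4); B=np.array([572,-156.5,141.3])-120*a
def rep(st):
    M=R.from_rotvec(st["orientation"]).as_matrix(); O=st["tool_pos"]+158*M[:,2]
    v=O-B; s=v@a; print("brush end: s",round(s,1),"lat x,y",np.round(Rt[:,:2].T@v,1),"TCP lat",np.round(Rt[:,:2].T@(st["tool_pos"]-B),1),"Fax",round(st["wrist_force"]@a,2))
E
python3 - <<'E'
from fr import *
st=show(); rep(st)
for n in ("side","top","wrist"): cv2.imwrite(f"pics/{n}5.png",viewer.get_image(n)[:,:,::-1])
s=cv2.imread("pics/side5.png")
cv2.imwrite("pics/side5z.png",cv2.resize(s[60:260,260:480],(660,600),interpolation=cv2.INTER_CUBIC))
st=env.sense()
for s in (170,130,100,60,20,8): print(s,rel(st,B+a*(158+s),Rt))
E
```

```text
t 7.07 pos [ 480.1 -148.9  327.9] q [-0.11 -0.38  0.29  2.01  0.05  1.05  1.69] F [ 0.7  0.2 -1. ] M [0.04 0.66 0.03] w 0.251
z [ 0.4407 -0.0207 -0.8974] y [4.810e-02 9.988e-01 5.000e-04]
brush end: s 170.1 lat x,y [0.2 3.2] TCP lat [-0.4  3. ] Fax -1.21
170 (array([-0.0003, -0.0002,  0.0003]), array([-0.11, -0.38, -0.26]))
130 (array([-0.0006, -0.0001,  0.0403]), array([-0.11, -0.38, -0.26]))
100 (array([-0.0008, -0.0001,  0.0703]), array([-0.11, -0.38, -0.26]))
60 (array([-0.001 ,  0.    ,  0.1103]), array([-0.11, -0.38, -0.26]))
20 (array([-1.300e-03,  1.000e-04,  1.503e-01]), array([-0.11, -0.38, -0.26]))
8 (array([-1.400e-03,  1.000e-04,  1.623e-01]), array([-0.11, -0.38, -0.26]))
```

View pics/side5z.png

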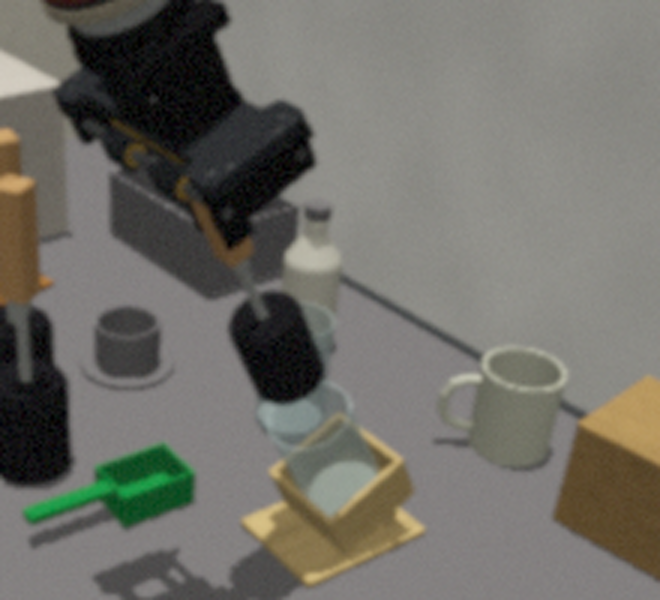

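View pics/wrist5.png

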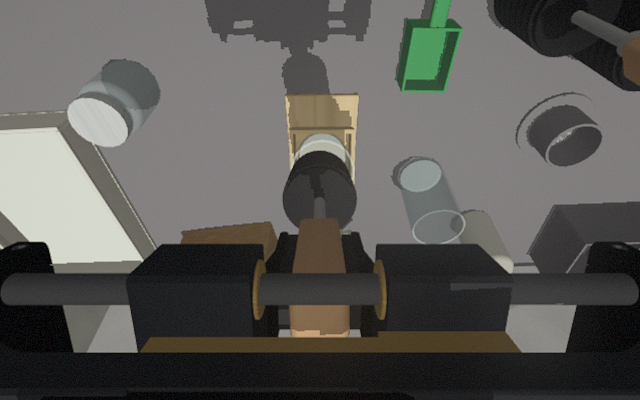

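carry_out(moves=[{"tx": -0.0004, "ty": 0, "tz": 0.006, "rx": -0.1, "ry": -0.3, "rz": -0.2, "claw": 0}, {"tx": -0.0005, "ty": 0, "tz": 0.02, "rx": -0.1, "ry": -0.4, "rz": -0.2, "claw": 0}, {"tx": -0.0006, "ty": 0, "tz": 0.036, "rx": -0.1, "ry": -0.4, "rz": -0.2, "claw": 0}, {"tx": -0.0007, "ty": 0, "tz": 0.052, "rx": -0.1, "ry": -0.4, "rz": -0.2, "claw": 0}, {"tx": -0.0008, "ty": 0, "tz": 0.068, "rx": -0.1, "ry": -0.4, "rz": -0.2, "claw": 0}, {"tx": -0.0009, "ty": 0, "tz": 0.084, "rx": -0.1, "ry": -0.4, "rz": -0.2, "claw": 0}, {"tx": -0.001, "ty": 0, "tz": 0.1, "rx": -0.1, "ry": -0.4, "rz": -0.2, "claw": 0}, {"tx": -0.0011, "ty": 0, "tz": 0.114, "rx": -0.1, "ry": -0.4, "rz": -0.2, "claw": 0}, {"tx": -0.0012, "ty": 0, "tz": 0.125, "rx": -0.1, "ry": -0.4, "rz": -0.2, "claw": 0}, {"tx": -0.0012, "ty": 0, "tz": 0.13, "rx": -0.1, "ry": -0.4, "rz": -0.2, "claw": 0}])

```text
clock: 8.05
tool_pos: [538.0, -152.2, 209.5]
orientation: [0.063, 2.682, -0.015]
wrist_force: [-0.2, 0.5, 0.1]
width: 0.25
```

Run:
```python
from fr import *
st=show(); rep(st)
for s in (40,20,10,6): print(s,rel(st,B+a*(158+s),Rt))
```

```text
t 8.05 pos [ 538.  -152.2  209.5] q [-0.16 -0.18  0.38  2.11 -0.02  0.75  1.76] F [-0.2  0.5  0.1] M [ 0.13  0.69 -0.09] w 0.25
z [ 0.4424 -0.021  -0.8966] y [ 4.720e-02  9.989e-01 -1.000e-04]
brush end: s 38.3 lat x,y [0.6 2.7] TCP lat [0.3 2.5] Fax 0.14
40 (array([-0.0003, -0.0025, -0.0017]), array([ 0.08, -0.11,  0.18]))
20 (array([-0.0003, -0.0026,  0.0183]), array([ 0.08, -0.11,  0.18]))
10 (array([-0.0003, -0.0026,  0.0283]), array([ 0.08, -0.11,  0.18]))
6 (array([-0.0003, -0.0026,  0.0323]), array([ 0.08, -0.11,  0.18]))
```

carry_out(moves=[{"tx": 0, "ty": -0.001, "tz": 0.004, "rx": 0, "ry": 0, "rz": 0, "claw": 0}, {"tx": 0, "ty": -0.0015, "tz": 0.008, "rx": 0, "ry": 0, "rz": 0, "claw": 0}, {"tx": 0, "ty": -0.002, "tz": 0.012, "rx": 0, "ry": 0, "rz": 0, "claw": 0}, {"tx": 0, "ty": -0.002, "tz": 0.016, "rx": 0, "ry": 0, "rz": 0, "claw": 0}, {"tx": 0, "ty": -0.002, "tz": 0.02, "rx": 0, "ry": 0, "rz": 0, "claw": 0}, {"tx": 0, "ty": -0.002, "tz": 0.0225, "rx": 0, "ry": 0, "rz": 0, "claw": 0}, {"tx": 0, "ty": -0.002, "tz": 0.025, "rx": 0, "ry": 0, "rz": 0, "claw": 0}, {"tx": 0, "ty": -0.002, "tz": 0.027, "rx": 0, "ry": 0, "rz": 0, "claw": 0}, {"tx": 0, "ty": -0.002, "tz": 0.028, "rx": 0, "ry": 0, "rz": 0, "claw": 0}, {"tx": 0, "ty": -0.002, "tz": 0.028, "rx": 0, "ry": 0, "rz": 0, "claw": 0}])

```text
clock: 8.88
tool_pos: [550.3, -154.9, 184.3]
orientation: [0.063, 2.682, -0.015]
wrist_force: [-0.1, 0.0, -1.0]
width: 0.255
```

Run:
```python
from fr import *
st=show(); rep(st)
for s in (10,6,4): print(s,rel(st,B+a*(158+s),Rt))
```

```text
t 8.88 pos [ 550.3 -154.9  184.3] q [-0.16 -0.12  0.39  2.12 -0.06  0.69  1.8 ] F [-0.1  0.  -1. ] M [0.01 0.66 0.04] w 0.255
z [ 0.4422 -0.021  -0.8967] y [ 4.730e-02  9.989e-01 -1.000e-04]
brush end: s 10.2 lat x,y [0.8 0.8] TCP lat [0.4 0.5] Fax -0.88
10 (array([-0.0004, -0.0005,  0.0002]), array([ 0.08, -0.12,  0.17]))
6 (array([-0.0004, -0.0006,  0.0042]), array([ 0.08, -0.12,  0.17]))
4 (array([-0.0004, -0.0006,  0.0062]), array([ 0.08, -0.12,  0.17]))
```

carry_out(moves=[{"tx": -0.0004, "ty": -0.0005, "tz": 0.0005, "rx": 0, "ry": 0, "rz": 0, "claw": 0}, {"tx": -0.0004, "ty": -0.0005, "tz": 0.001, "rx": 0, "ry": 0, "rz": 0, "claw": 0}, {"tx": -0.0004, "ty": -0.0005, "tz": 0.0015, "rx": 0, "ry": 0, "rz": 0, "claw": 0}, {"tx": -0.0004, "ty": -0.0005, "tz": 0.002, "rx": 0, "ry": 0, "rz": 0, "claw": 0}, {"tx": -0.0004, "ty": -0.0005, "tz": 0.0025, "rx": 0, "ry": 0, "rz": 0, "claw": 0}, {"tx": -0.0004, "ty": -0.0005, "tz": 0.003, "rx": 0, "ry": 0, "rz": 0, "claw": 0}, {"tx": -0.0004, "ty": -0.0005, "tz": 0.0035, "rx": 0, "ry": 0, "rz": 0, "claw": 0}, {"tx": -0.0004, "ty": -0.0005, "tz": 0.004, "rx": 0, "ry": 0, "rz": 0, "claw": 0}, {"tx": -0.0004, "ty": -0.0005, "tz": 0.0045, "rx": 0, "ry": 0, "rz": 0, "claw": 0}, {"tx": -0.0004, "ty": -0.0005, "tz": 0.0045, "rx": 0, "ry": 0, "rz": 0, "claw": 0}])

```text
clock: 9.72
tool_pos: [552.9, -155.7, 182.1]
orientation: [0.064, 2.681, -0.014]
wrist_force: [-13.1, 2.3, 15.8]
width: 0.25
```

Run:
```python
from fr import *
st=show(); rep(st)
for n in ("side","wrist"): cv2.imwrite(f"pics/{n}6.png",viewer.get_image(n)[:,:,::-1])
s=cv2.imread("pics/side6.png")
cv2.imwrite("pics/side6z.png",cv2.resize(s[60:260,260:480],(660,600),interpolation=cv2.INTER_CUBIC))
st=show();rep(st)
```

```text
t 9.72 pos [ 552.9 -155.7  182.1] q [-0.16 -0.12  0.4   2.12 -0.07  0.68  1.81] F [-13.1   2.3  15.8] M [0.47 1.86 0.3 ] w 0.25
z [ 0.4436 -0.0207 -0.896 ] y [4.750e-02 9.989e-01 4.000e-04]
brush end: s 7.0 lat x,y [-0.9  0.1] TCP lat [-1.  -0.2] Fax 19.99
t 9.82 pos [ 552.9 -155.7  182. ] q [-0.16 -0.12  0.4   2.12 -0.07  0.68  1.81] F [-13.    1.1  16. ] M [0.41 1.83 0.25] w 0.25
z [ 0.4436 -0.0207 -0.896 ] y [4.740e-02 9.989e-01 4.000e-04]
brush end: s 7.0 lat x,y [-0.9  0.1] TCP lat [-1.  -0.1] Fax 20.11
```

View pics/side6z.png

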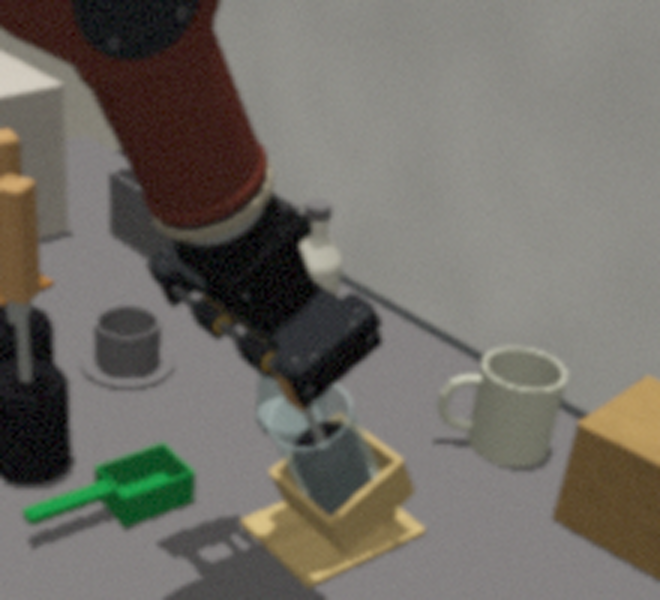

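View pics/wrist6.png

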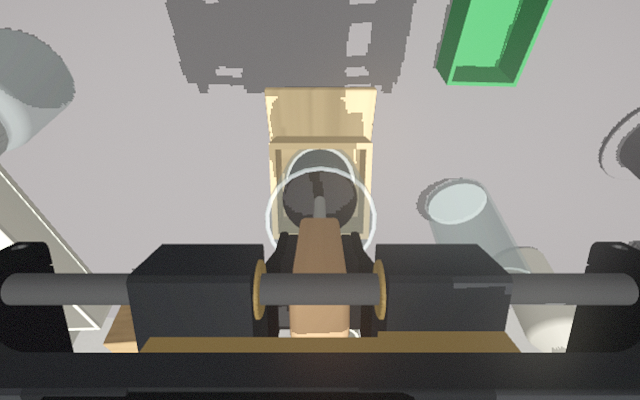

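carry_out(moves=[{"tx": 0, "ty": 0, "tz": -0.002, "rx": 0, "ry": 0, "rz": 0, "claw": 0}, {"tx": 0, "ty": 0, "tz": -0.008, "rx": 0, "ry": 0, "rz": 0, "claw": 0}, {"tx": 0, "ty": 0, "tz": -0.018, "rx": 0, "ry": 0, "rz": 0, "claw": 0}, {"tx": 0, "ty": 0, "tz": -0.029, "rx": 0, "ry": 0, "rz": 0, "claw": 0}, {"tx": 0, "ty": 0, "tz": -0.04, "rx": 0, "ry": 0, "rz": 0, "claw": 0}, {"tx": 0, "ty": 0, "tz": -0.051, "rx": 0, "ry": 0, "rz": 0, "claw": 0}, {"tx": 0, "ty": 0, "tz": -0.062, "rx": 0, "ry": 0, "rz": 0, "claw": 0}, {"tx": 0, "ty": 0, "tz": -0.071, "rx": 0, "ry": 0, "rz": 0, "claw": 0}, {"tx": 0, "ty": 0, "tz": -0.077, "rx": 0, "ry": 0, "rz": 0, "claw": 0}, {"tx": 0, "ty": 0, "tz": -0.078, "rx": 0, "ry": 0, "rz": 0, "claw": 0}])

```text
clock: 10.65
tool_pos: [518.4, -154.2, 253.6]
orientation: [0.064, 2.679, -0.014]
wrist_force: [0.3, -0.4, -1.0]
width: 0.254
```

Run:
```python
from fr import *
st=show(); rep(st)
for s in (85,10,9,8): print(s,rel(st,B+a*(158+s),Rt))
```

```text
t 10.65 pos [ 518.4 -154.2  253.6] q [-0.14 -0.26  0.35  2.08  0.02  0.85  1.74] F [ 0.3 -0.4 -1. ] M [0.04 0.61 0.03] w 0.254
z [ 0.4454 -0.0208 -0.8951] y [4.770e-02 9.989e-01 5.000e-04]
brush end: s 86.4 lat x,y [-2.1 -0.2] TCP lat [-1.9 -0.5] Fax -1.06
85 (array([0.0019, 0.0005, 0.0014]), array([0.1 , 0.08, 0.14]))
10 (array([0.002 , 0.0003, 0.0764]), array([0.1 , 0.08, 0.14]))
9 (array([0.002 , 0.0003, 0.0774]), array([0.1 , 0.08, 0.14]))
8 (array([0.002 , 0.0003, 0.0784]), array([0.1 , 0.08, 0.14]))
```

carry_out(moves=[{"tx": 0.001, "ty": 0, "tz": 0.004, "rx": 0, "ry": 0, "rz": 0, "claw": 0}, {"tx": 0.002, "ty": 0, "tz": 0.013, "rx": 0, "ry": 0, "rz": 0, "claw": 0}, {"tx": 0.002, "ty": 0, "tz": 0.024, "rx": 0, "ry": 0, "rz": 0, "claw": 0}, {"tx": 0.002, "ty": 0, "tz": 0.035, "rx": 0, "ry": 0, "rz": 0, "claw": 0}, {"tx": 0.002, "ty": 0, "tz": 0.046, "rx": 0, "ry": 0, "rz": 0, "claw": 0}, {"tx": 0.002, "ty": 0, "tz": 0.056, "rx": 0, "ry": 0, "rz": 0, "claw": 0}, {"tx": 0.002, "ty": 0, "tz": 0.064, "rx": 0, "ry": 0, "rz": 0, "claw": 0}, {"tx": 0.002, "ty": 0, "tz": 0.07, "rx": 0, "ry": 0, "rz": 0, "claw": 0}, {"tx": 0.002, "ty": 0, "tz": 0.073, "rx": 0, "ry": 0, "rz": 0, "claw": 0}, {"tx": 0.002, "ty": 0, "tz": 0.0745, "rx": 0, "ry": 0, "rz": 0, "claw": 0}])

```text
clock: 11.48
tool_pos: [549.9, -155.6, 185.4]
orientation: [0.064, 2.679, -0.014]
wrist_force: [-0.1, 0.0, -0.9]
width: 0.253
```

Run:
```python
from fr import *
st=show(); rep(st)
for s in (8,7,6): print(s,rel(st,B+a*(158+s),Rt))
```

```text
t 11.48 pos [ 549.9 -155.6  185.4] q [-0.16 -0.13  0.4   2.12 -0.06  0.69  1.8 ] F [-0.1  0.  -0.9] M [ 0.06  0.63 -0.03] w 0.253
z [ 0.4449 -0.0208 -0.8954] y [4.750e-02 9.989e-01 4.000e-04]
brush end: s 11.4 lat x,y [0.1 0. ] TCP lat [ 0.2 -0.3] Fax -0.71
8 (array([-0.0002,  0.0003,  0.0034]), array([0.1 , 0.05, 0.15]))
7 (array([-0.0002,  0.0003,  0.0044]), array([0.1 , 0.05, 0.15]))
6 (array([-0.0002,  0.0002,  0.0054]), array([0.1 , 0.05, 0.15]))
```

carry_out(moves=[{"tx": 0, "ty": 0, "tz": 0.0008, "rx": 0, "ry": 0, "rz": 0, "claw": 0}, {"tx": 0, "ty": 0, "tz": 0.0016, "rx": 0, "ry": 0, "rz": 0, "claw": 0}, {"tx": 0, "ty": 0, "tz": 0.0024, "rx": 0, "ry": 0, "rz": 0, "claw": 0}, {"tx": 0, "ty": 0, "tz": 0.003, "rx": 0, "ry": 0, "rz": 0, "claw": 0}, {"tx": 0, "ty": 0, "tz": 0.0035, "rx": 0, "ry": 0, "rz": 0, "claw": 0}, {"tx": 0, "ty": 0, "tz": 0.004, "rx": 0, "ry": 0, "rz": 0, "claw": 0}, {"tx": 0, "ty": 0, "tz": 0.0043, "rx": 0, "ry": 0, "rz": 0, "claw": 0}, {"tx": 0, "ty": 0, "tz": 0.0047, "rx": 0, "ry": 0, "rz": 0, "claw": 0}, {"tx": 0, "ty": 0, "tz": 0.0047, "rx": 0, "ry": 0, "rz": 0, "claw": 0}, {"tx": 0, "ty": 0, "tz": 0.0047, "rx": 0, "ry": 0, "rz": 0, "claw": 0}])

```text
clock: 12.32
tool_pos: [552.0, -155.8, 181.8]
orientation: [0.064, 2.679, -0.014]
wrist_force: [-5.0, 1.3, 6.4]
width: 0.253
```

Run:
```python
from fr import *
st=show(); rep(st)
```

```text
t 12.32 pos [ 552.  -155.8  181.8] q [-0.16 -0.12  0.4   2.12 -0.07  0.68  1.81] F [-5.   1.3  6.4] M [0.19 1.22 0.06] w 0.253
z [ 0.4452 -0.0207 -0.8952] y [4.770e-02 9.989e-01 6.000e-04]
brush end: s 7.1 lat x,y [-0.3 -0.1] TCP lat [-0.1 -0.4] Fax 8.01
```

Second bottoming at about 8 N. Drawing up again.

carry_out(moves=[{"tx": 0, "ty": 0, "tz": -0.002, "rx": 0, "ry": 0, "rz": 0, "claw": 0}, {"tx": 0, "ty": 0, "tz": -0.008, "rx": 0, "ry": 0, "rz": 0, "claw": 0}, {"tx": 0, "ty": 0, "tz": -0.018, "rx": 0, "ry": 0, "rz": 0, "claw": 0}, {"tx": 0, "ty": 0, "tz": -0.029, "rx": 0, "ry": 0, "rz": 0, "claw": 0}, {"tx": 0, "ty": 0, "tz": -0.04, "rx": 0, "ry": 0, "rz": 0, "claw": 0}, {"tx": 0, "ty": 0, "tz": -0.051, "rx": 0, "ry": 0, "rz": 0, "claw": 0}, {"tx": 0, "ty": 0, "tz": -0.062, "rx": 0, "ry": 0, "rz": 0, "claw": 0}, {"tx": 0, "ty": 0, "tz": -0.071, "rx": 0, "ry": 0, "rz": 0, "claw": 0}, {"tx": 0, "ty": 0, "tz": -0.077, "rx": 0, "ry": 0, "rz": 0, "claw": 0}, {"tx": 0, "ty": 0, "tz": -0.078, "rx": 0, "ry": 0, "rz": 0, "claw": 0}])

```text
clock: 13.15
tool_pos: [517.4, -154.4, 253.3]
orientation: [0.064, 2.677, -0.014]
wrist_force: [-0.3, 0.0, -1.1]
width: 0.248
```

Run:
```python
from fr import *
st=show(); rep(st)
for s in (85,10,9,8): print(s,rel(st,B+a*(158+s),Rt))
```

```text
t 13.15 pos [ 517.4 -154.4  253.3] q [-0.14 -0.27  0.35  2.08  0.02  0.85  1.74] F [-0.3  0.  -1.1] M [ 0.01  0.61 -0.07] w 0.248
z [ 0.4471 -0.0208 -0.8942] y [4.780e-02 9.989e-01 7.000e-04]
brush end: s 86.6 lat x,y [-1.3 -0.4] TCP lat [-0.8 -0.6] Fax -0.89
85 (array([0.0008, 0.0006, 0.0016]), array([0.11, 0.19, 0.13]))
10 (array([0.0011, 0.0005, 0.0766]), array([0.11, 0.19, 0.13]))
9 (array([0.0011, 0.0005, 0.0776]), array([0.11, 0.19, 0.13]))
8 (array([0.0011, 0.0005, 0.0786]), array([0.11, 0.19, 0.13]))
```

carry_out(moves=[{"tx": 0.001, "ty": 0, "tz": 0.004, "rx": 0, "ry": 0, "rz": 0, "claw": 0}, {"tx": 0.001, "ty": 0, "tz": 0.013, "rx": 0, "ry": 0, "rz": 0, "claw": 0}, {"tx": 0.001, "ty": 0, "tz": 0.024, "rx": 0, "ry": 0.2, "rz": 0, "claw": 0}, {"tx": 0.001, "ty": 0, "tz": 0.035, "rx": 0, "ry": 0.2, "rz": 0, "claw": 0}, {"tx": 0.001, "ty": 0, "tz": 0.046, "rx": 0, "ry": 0.2, "rz": 0, "claw": 0}, {"tx": 0.001, "ty": 0, "tz": 0.056, "rx": 0, "ry": 0.2, "rz": 0, "claw": 0}, {"tx": 0.001, "ty": 0, "tz": 0.064, "rx": 0, "ry": 0.2, "rz": 0, "claw": 0}, {"tx": 0.001, "ty": 0, "tz": 0.07, "rx": 0, "ry": 0.2, "rz": 0, "claw": 0}, {"tx": 0.001, "ty": 0, "tz": 0.073, "rx": 0, "ry": 0.2, "rz": 0, "claw": 0}, {"tx": 0.001, "ty": 0, "tz": 0.075, "rx": 0, "ry": 0.2, "rz": 0, "claw": 0}])

```text
clock: 13.98
tool_pos: [550.1, -155.9, 185.2]
orientation: [0.064, 2.681, -0.014]
wrist_force: [-1.2, -0.0, -0.7]
width: 0.253
```

Run:
```python
from fr import *
st=show(); rep(st)
```

```text
t 13.98 pos [ 550.1 -155.9  185.2] q [-0.17 -0.13  0.4   2.12 -0.06  0.69  1.8 ] F [-1.2 -0.  -0.7] M [ 0.04  0.61 -0.04] w 0.253
z [ 0.4435 -0.0207 -0.896 ] y [4.780e-02 9.989e-01 6.000e-04]
brush end: s 11.1 lat x,y [ 0.2 -0.2] TCP lat [ 0.1 -0.5] Fax -0.1
```

carry_out(moves=[{"tx": 0, "ty": 0, "tz": 0.0008, "rx": 0, "ry": 0, "rz": 0, "claw": 0}, {"tx": 0, "ty": 0, "tz": 0.0016, "rx": 0, "ry": 0, "rz": 0, "claw": 0}, {"tx": 0, "ty": 0, "tz": 0.0024, "rx": 0, "ry": 0, "rz": 0, "claw": 0}, {"tx": 0, "ty": 0, "tz": 0.003, "rx": 0, "ry": 0, "rz": 0, "claw": 0}, {"tx": 0, "ty": 0, "tz": 0.0034, "rx": 0, "ry": 0, "rz": 0, "claw": 0}, {"tx": 0, "ty": 0, "tz": 0.0038, "rx": 0, "ry": 0, "rz": 0, "claw": 0}, {"tx": 0, "ty": 0, "tz": 0.0042, "rx": 0, "ry": 0, "rz": 0, "claw": 0}, {"tx": 0, "ty": 0, "tz": 0.0044, "rx": 0, "ry": 0, "rz": 0, "claw": 0}, {"tx": 0, "ty": 0, "tz": 0.0044, "rx": 0, "ry": 0, "rz": 0, "claw": 0}, {"tx": 0, "ty": 0, "tz": 0.0044, "rx": 0, "ry": 0, "rz": 0, "claw": 0}])

```text
clock: 14.82
tool_pos: [552.1, -156.1, 181.8]
orientation: [0.065, 2.68, -0.014]
wrist_force: [-4.8, 0.7, 6.1]
width: 0.252
```

Run:
```python
from fr import *
st=show(); rep(st)
```

```text
t 14.82 pos [ 552.1 -156.1  181.8] q [-0.17 -0.12  0.4   2.12 -0.07  0.68  1.81] F [-4.8  0.7  6.1] M [0.22 1.16 0.1 ] w 0.252
z [ 0.4439 -0.0205 -0.8958] y [4.790e-02 9.989e-01 8.000e-04]
brush end: s 7.2 lat x,y [-0.2 -0.3] TCP lat [-0.2 -0.6] Fax 7.59
```

carry_out(moves=[{"tx": 0, "ty": 0, "tz": -0.002, "rx": 0, "ry": 0, "rz": 0, "claw": 0}, {"tx": 0, "ty": 0, "tz": -0.01, "rx": 0, "ry": 0, "rz": 0, "claw": 0}, {"tx": 0, "ty": 0, "tz": -0.026, "rx": 0, "ry": 0, "rz": 0, "claw": 0}, {"tx": 0, "ty": 0, "tz": -0.043, "rx": 0, "ry": 0, "rz": 0, "claw": 0}, {"tx": 0, "ty": 0, "tz": -0.06, "rx": 0, "ry": 0, "rz": 0, "claw": 0}, {"tx": 0, "ty": 0, "tz": -0.078, "rx": 0, "ry": 0, "rz": 0, "claw": 0}, {"tx": 0, "ty": 0, "tz": -0.096, "rx": 0, "ry": 0, "rz": 0, "claw": 0}, {"tx": 0, "ty": 0, "tz": -0.114, "rx": 0, "ry": 0, "rz": 0, "claw": 0}, {"tx": 0, "ty": 0, "tz": -0.127, "rx": 0, "ry": 0, "rz": 0, "claw": 0}, {"tx": 0, "ty": 0, "tz": -0.132, "rx": 0, "ry": 0, "rz": 0, "claw": 0}])

```text
clock: 15.65
tool_pos: [493.4, -153.8, 302.9]
orientation: [0.065, 2.677, -0.014]
wrist_force: [0.2, 0.3, -0.8]
width: 0.251
```

Run:
```python
from fr import *
st=show(); rep(st); print(st["qpos"][1])
cv2.imwrite("pics/wrist7.png",viewer.get_image("wrist")[:,:,::-1])
st=env.sense()
for P,az in [((556,-130,345),86.6),((560,30,350),85)]: print(P,rel(st,P,Rdown(az)))
```

```text
t 15.65 pos [ 493.4 -153.8  302.9] q [-0.11 -0.34  0.31  2.04  0.04  0.98  1.72] F [ 0.2  0.3 -0.8] M [ 0.06  0.56 -0.01] w 0.251
z [ 0.447  -0.0211 -0.8943] y [4.840e-02 9.988e-01 7.000e-04]
brush end: s 141.7 lat x,y [-1.9 -1. ] TCP lat [-1.4 -1.3] Fax -0.8
-0.34461025201410767
(556, -130, 345) (array([-0.0737,  0.0267, -0.0103]), array([ 0.19, 26.59,  0.61]))
(560, 30, 350) (array([-0.0725,  0.1868, -0.0164]), array([ 0.56, 26.58,  2.18]))
```

View pics/wrist7.png

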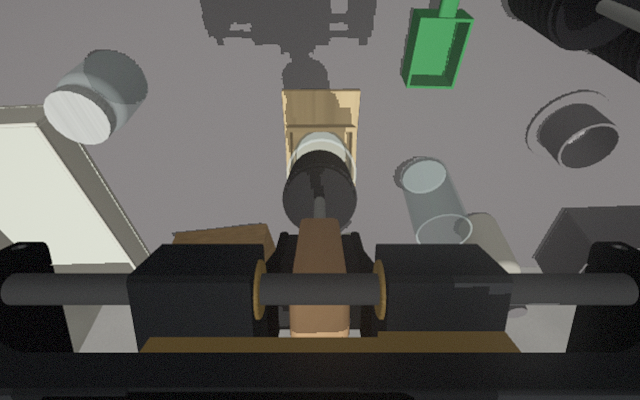

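Run:
```python
from fr import *
st=env.sense(); R0=R.from_rotvec(st["orientation"])
f=[.04,.14,.27,.4,.53,.66,.78,.89,.97,1]
ty=[0,.004,.018,.04,.068,.1,.13,.16,.18,.1868]; tz=[-.01,-.025,-.035,-.04,-.04,-.037,-.033,-.027,-.02,-.0165]
for i in range(10):
    P=st["tool_pos"]+R0.apply(np.array([-.0725*f[i],ty[i],tz[i]])*1000); M=R0*R.from_rotvec(np.radians([.5*f[i],26.6*f[i],2.2*f[i]]))
    print(np.round(P),np.round(P+M.apply([0,0,158])))
```

```text
[ 492. -154.  313.] [ 560. -157.  170.]
[ 492. -150.  330.] [ 553. -153.  184.]
[ 496. -136.  343.] [ 549. -139.  194.]
[ 503. -114.  352.] [ 547. -117.  200.]
[513. -87. 356.] [547. -89. 202.]
[525. -55. 357.] [549. -57. 201.]
[536. -26. 358.] [552. -27. 200.]
[547.   4. 356.] [555.   3. 198.]
[556.  23. 352.] [558.  23. 194.]
[560.  30. 350.] [560.  30. 192.]
```

Run:
```python
from fr import *
st=env.sense(); R0=R.from_rotvec(st["orientation"])
f=[.07,.2,.35,.5,.63,.75,.85,.93,.98,1]
ty=[0,.002,.01,.03,.058,.092,.124,.155,.177,.1868]; tz=[-.008,-.016,-.023,-.028,-.03,-.03,-.028,-.025,-.02,-.0165]
for i in range(10):
    P=st["tool_pos"]+R0.apply(np.array([-.0725*f[i],ty[i],tz[i]])*1000); M=R0*R.from_rotvec(np.radians([.5*f[i],26.6*f[i],2.2*f[i]]))
    print(np.round(-.0725*f[i],4),ty[i],tz[i],round(26.6*f[i],1),round(2.2*f[i],1),np.round(P),np.round(P+M.apply([0,0,158])))
```

```text
-0.0051 0 -0.008 1.9 0.2 [ 494. -154.  312.] [ 561. -157.  169.]
-0.0145 0.002 -0.016 5.3 0.4 [ 499. -152.  324.] [ 557. -155.  176.]
-0.0254 0.01 -0.023 9.3 0.8 [ 506. -144.  335.] [ 553. -147.  184.]
-0.0362 0.03 -0.028 13.3 1.1 [ 515. -125.  344.] [ 551. -127.  190.]
-0.0457 0.058 -0.03 16.8 1.4 [524. -97. 350.] [551. -99. 194.]
-0.0544 0.092 -0.03 20.0 1.7 [533. -64. 354.] [551. -65. 197.]
-0.0616 0.124 -0.028 22.6 1.9 [542. -32. 355.] [553. -33. 198.]
-0.0674 0.155 -0.025 24.7 2.0 [550.  -1. 355.] [555.  -1. 197.]
-0.071 0.177 -0.02 26.1 2.2 [557.  20. 353.] [558.  20. 195.]
-0.0725 0.1868 -0.0165 26.6 2.2 [560.  30. 350.] [560.  30. 192.]
```

carry_out(moves=[{"tx": -0.005, "ty": 0, "tz": -0.008, "rx": 0, "ry": 1.9, "rz": 0.2, "claw": 0}, {"tx": -0.0145, "ty": 0.002, "tz": -0.016, "rx": 0.1, "ry": 5.3, "rz": 0.4, "claw": 0}, {"tx": -0.0255, "ty": 0.01, "tz": -0.023, "rx": 0.2, "ry": 9.3, "rz": 0.8, "claw": 0}, {"tx": -0.036, "ty": 0.03, "tz": -0.028, "rx": 0.2, "ry": 13.3, "rz": 1.1, "claw": 0}, {"tx": -0.0455, "ty": 0.058, "tz": -0.03, "rx": 0.3, "ry": 16.8, "rz": 1.4, "claw": 0}, {"tx": -0.0545, "ty": 0.092, "tz": -0.03, "rx": 0.4, "ry": 20, "rz": 1.7, "claw": 0}, {"tx": -0.0615, "ty": 0.124, "tz": -0.028, "rx": 0.4, "ry": 22.6, "rz": 1.9, "claw": 0}, {"tx": -0.0675, "ty": 0.155, "tz": -0.025, "rx": 0.5, "ry": 24.7, "rz": 2, "claw": 0}, {"tx": -0.071, "ty": 0.177, "tz": -0.02, "rx": 0.5, "ry": 26.1, "rz": 2.2, "claw": 0}, {"tx": -0.0725, "ty": 0.187, "tz": -0.0165, "rx": 0.5, "ry": 26.6, "rz": 2.2, "claw": 0}])

```text
clock: 16.53
tool_pos: [560.8, 34.5, 348.0]
orientation: [-0.13, -3.135, -0.002]
wrist_force: [0.0, 0.7, -1.1]
width: 0.256
```

Run:
```python
from fr import *
st=show()
for n in ("wrist","side"): cv2.imwrite(f"pics/{n}8.png",viewer.get_image(n)[:,:,::-1])
s=cv2.imread("pics/side8.png")
cv2.imwrite("pics/side8z.png",cv2.resize(s[60:260,220:440],(660,600),interpolation=cv2.INTER_CUBIC))
st=env.sense()
for P in [(615,180.5,345)]: print(P,rel(st,P,Rdown(80)))
```

```text
t 16.53 pos [560.8  34.5 348. ] q [-0.28  0.12  0.15  1.48 -0.02  1.55  1.36] F [ 0.   0.7 -1.1] M [ 0.02  0.05 -0.03] w 0.256
z [-0.004   0.0015 -1.    ] y [0.0829 0.9966 0.0012]
(615, 180.5, 345) (array([-0.042 ,  0.1524,  0.0029]), array([ 0.01, -0.19,  5.18]))
```

View pics/wrist8.png

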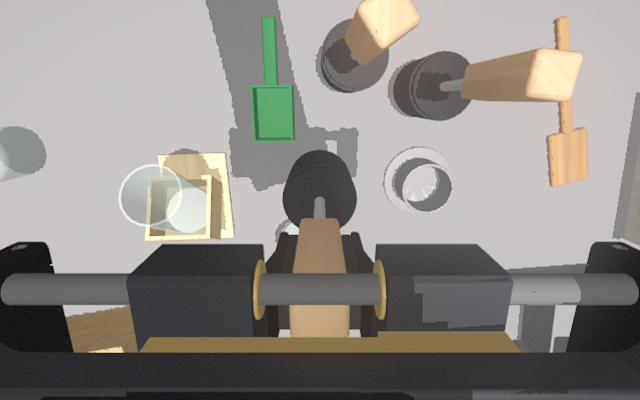

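View pics/side8z.png

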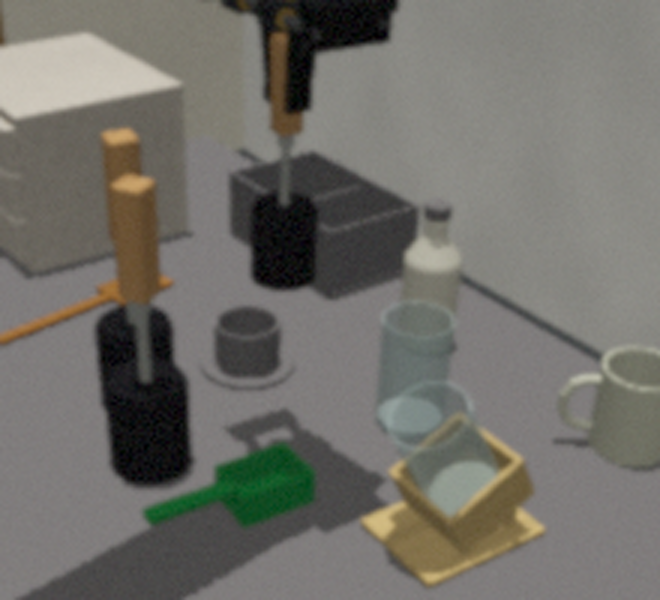

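carry_out(moves=[{"tx": -0.002, "ty": 0.006, "tz": 0, "rx": 0, "ry": 0, "rz": 0.2, "claw": 0}, {"tx": -0.006, "ty": 0.02, "tz": 0, "rx": 0, "ry": 0, "rz": 0.6, "claw": 0}, {"tx": -0.011, "ty": 0.04, "tz": 0, "rx": 0, "ry": 0, "rz": 1.3, "claw": 0}, {"tx": -0.017, "ty": 0.061, "tz": 0, "rx": 0, "ry": -0.1, "rz": 2, "claw": 0}, {"tx": -0.023, "ty": 0.083, "tz": 0, "rx": 0, "ry": -0.1, "rz": 2.8, "claw": 0}, {"tx": -0.029, "ty": 0.104, "tz": 0.001, "rx": 0, "ry": -0.2, "rz": 3.5, "claw": 0}, {"tx": -0.034, "ty": 0.124, "tz": 0.002, "rx": 0, "ry": -0.2, "rz": 4.2, "claw": 0}, {"tx": -0.039, "ty": 0.141, "tz": 0.003, "rx": 0, "ry": -0.2, "rz": 4.8, "claw": 0}, {"tx": -0.0415, "ty": 0.15, "tz": 0.003, "rx": 0, "ry": -0.2, "rz": 5.1, "claw": 0}, {"tx": -0.042, "ty": 0.1524, "tz": 0.003, "rx": 0, "ry": -0.2, "rz": 5.2, "claw": 0}])

```text
clock: 17.47
tool_pos: [615.1, 181.1, 344.6]
orientation: [0.274, 3.129, 0.0]
wrist_force: [-0.2, -0.7, -0.9]
width: 0.251
```

Run:
```python
from fr import *
st=show()
for n in ("wrist",): cv2.imwrite(f"pics/{n}9.png",viewer.get_image(n)[:,:,::-1])
st=show()
for z in (345,224,190,166,164): print(z,rel(st,(615.4,180.4,z),Rdown(80)))
```

```text
t 17.47 pos [615.1 181.1 344.6] q [-0.42  0.29  0.09  1.28 -0.03  1.57  1.06] F [-0.2 -0.7 -0.9] M [ 0.04  0.03 -0.01] w 0.251
z [ 2.e-04  1.e-04 -1.e+00] y [1.737e-01 9.848e-01 2.000e-04]
t 17.52 pos [615.  180.5 344.8] q [-0.42  0.28  0.09  1.28 -0.02  1.57  1.06] F [-0.1  0.1 -1.4] M [-0.03  0.02  0.03] w 0.251
z [ 4.e-04 -1.e-04 -1.e+00] y [ 1.741e-01  9.847e-01 -1.000e-04]
345 (array([-0.0004, -0.    , -0.0002]), array([-0.  ,  0.02, -0.03]))
224 (array([-0.0003, -0.    ,  0.1208]), array([-0.  ,  0.02, -0.03]))
190 (array([-0.0003, -0.    ,  0.1548]), array([-0.  ,  0.02, -0.03]))
166 (array([-0.0003, -0.    ,  0.1788]), array([-0.  ,  0.02, -0.03]))
164 (array([-0.0003, -0.    ,  0.1808]), array([-0.  ,  0.02, -0.03]))
```

View pics/wrist9.png

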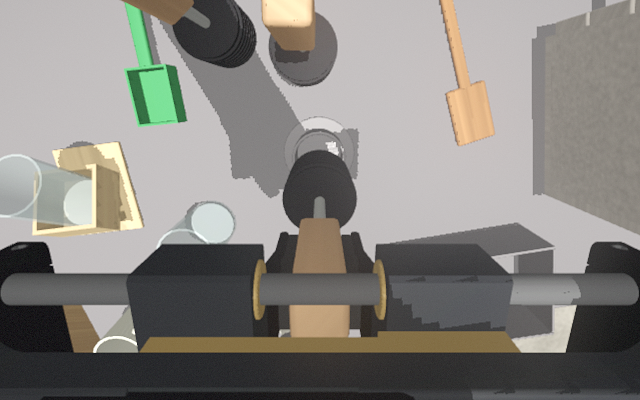

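carry_out(moves=[{"tx": -0.0003, "ty": 0, "tz": 0.008, "rx": 0, "ry": 0, "rz": 0, "claw": 0}, {"tx": -0.0003, "ty": 0, "tz": 0.026, "rx": 0, "ry": 0, "rz": 0, "claw": 0}, {"tx": -0.0003, "ty": 0, "tz": 0.048, "rx": 0, "ry": 0, "rz": 0, "claw": 0}, {"tx": -0.0003, "ty": 0, "tz": 0.07, "rx": 0, "ry": 0, "rz": 0, "claw": 0}, {"tx": -0.0003, "ty": 0, "tz": 0.092, "rx": 0, "ry": 0, "rz": 0, "claw": 0}, {"tx": -0.0003, "ty": 0, "tz": 0.114, "rx": 0, "ry": 0, "rz": 0, "claw": 0}, {"tx": -0.0003, "ty": 0, "tz": 0.134, "rx": 0, "ry": 0, "rz": 0, "claw": 0}, {"tx": -0.0003, "ty": 0, "tz": 0.152, "rx": 0, "ry": 0, "rz": 0, "claw": 0}, {"tx": -0.0003, "ty": 0, "tz": 0.165, "rx": 0, "ry": 0, "rz": 0, "claw": 0}, {"tx": -0.0003, "ty": 0, "tz": 0.172, "rx": 0, "ry": 0, "rz": 0, "claw": 0}])

```text
clock: 18.35
tool_pos: [614.7, 178.6, 170.9]
orientation: [-0.277, -3.128, 0.002]
wrist_force: [0.4, -0.5, 0.1]
width: 0.251
```

Run:
```python
from fr import *
st=show()
for z in (166,164): print(z,rel(st,(615.6,180.4,z),Rdown(80)))
```

```text
t 18.35 pos [614.7 178.6 170.9] q [-0.41  0.34  0.08  1.56 -0.03  1.24  1.06] F [ 0.4 -0.5  0.1] M [-0.04  0.04  0.05] w 0.251
z [-0.0014 -0.0014 -1.    ] y [ 0.1757  0.9844 -0.0016]
166 (array([-0.0006,  0.002 ,  0.0049]), array([-0.09, -0.06, -0.12]))
164 (array([-0.0006,  0.002 ,  0.0069]), array([-0.09, -0.06, -0.12]))
```

carry_out(moves=[{"tx": -0.0006, "ty": 0.001, "tz": 0.0005, "rx": -0.1, "ry": 0, "rz": -0.1, "claw": 0}, {"tx": -0.0006, "ty": 0.0018, "tz": 0.0012, "rx": -0.1, "ry": 0, "rz": -0.1, "claw": 0}, {"tx": -0.0006, "ty": 0.002, "tz": 0.002, "rx": -0.1, "ry": 0, "rz": -0.1, "claw": 0}, {"tx": -0.0006, "ty": 0.002, "tz": 0.003, "rx": -0.1, "ry": 0, "rz": -0.1, "claw": 0}, {"tx": -0.0006, "ty": 0.002, "tz": 0.004, "rx": -0.1, "ry": 0, "rz": -0.1, "claw": 0}, {"tx": -0.0006, "ty": 0.002, "tz": 0.005, "rx": -0.1, "ry": 0, "rz": -0.1, "claw": 0}, {"tx": -0.0006, "ty": 0.002, "tz": 0.0058, "rx": -0.1, "ry": 0, "rz": -0.1, "claw": 0}, {"tx": -0.0006, "ty": 0.002, "tz": 0.0064, "rx": -0.1, "ry": 0, "rz": -0.1, "claw": 0}, {"tx": -0.0006, "ty": 0.002, "tz": 0.0066, "rx": -0.1, "ry": 0, "rz": -0.1, "claw": 0}, {"tx": -0.0006, "ty": 0.002, "tz": 0.0066, "rx": -0.1, "ry": 0, "rz": -0.1, "claw": 0}])

```text
clock: 19.18
tool_pos: [615.5, 180.4, 164.3]
orientation: [-0.274, -3.128, -0.0]
wrist_force: [-0.1, 0.1, -0.3]
width: 0.25
```

Run:
```python
from fr import *
st=show()
for z in (164,): print(z,rel(st,(615.6,180.4,z),Rdown(80)))
```

```text
t 19.18 pos [615.5 180.4 164.3] q [-0.41  0.35  0.08  1.56 -0.03  1.23  1.06] F [-0.1  0.1 -0.3] M [ 0.02 -0.03 -0.01] w 0.25
z [-1.2e-03  3.0e-04 -1.0e+00] y [1.740e-01 9.848e-01 1.000e-04]
164 (array([-0.0001, -0.    ,  0.0003]), array([ 0.01, -0.07, -0.02]))
```

carry_out(moves=[{"tx": 0, "ty": 0, "tz": 0.0002, "rx": 0, "ry": 0, "rz": 0, "claw": 0}, {"tx": 0, "ty": 0, "tz": 0.0004, "rx": 0, "ry": 0, "rz": 0, "claw": 0}, {"tx": 0, "ty": 0, "tz": 0.0006, "rx": 0, "ry": 0, "rz": 0, "claw": 0}, {"tx": 0, "ty": 0, "tz": 0.0008, "rx": 0, "ry": 0, "rz": 0, "claw": 0}, {"tx": 0, "ty": 0, "tz": 0.001, "rx": 0, "ry": 0, "rz": 0, "claw": 0}, {"tx": 0, "ty": 0, "tz": 0.001, "rx": 0, "ry": 0, "rz": 0, "claw": 0}, {"tx": 0, "ty": 0, "tz": 0.001, "rx": 0, "ry": 0, "rz": 0, "claw": 0}, {"tx": 0, "ty": 0, "tz": 0.001, "rx": 0, "ry": 0, "rz": 0, "claw": 0}, {"tx": 0, "ty": 0, "tz": 0.001, "rx": 0, "ry": 0, "rz": 0, "claw": 0}, {"tx": 0, "ty": 0, "tz": 0.001, "rx": 0, "ry": 0, "rz": 0, "claw": 0}])

```text
clock: 20.02
tool_pos: [615.7, 180.5, 163.9]
orientation: [-0.274, -3.129, -0.001]
wrist_force: [-1.8, -0.4, 5.3]
width: 0.253
```

Run:
```python
from fr import *
st=show()
```

```text
t 20.02 pos [615.7 180.5 163.9] q [-0.41  0.35  0.08  1.56 -0.03  1.23  1.06] F [-1.8 -0.4  5.3] M [-0.21  0.59  0.  ] w 0.253
z [-7.e-04  5.e-04 -1.e+00] y [1.739e-01 9.848e-01 4.000e-04]
```

Brush is on the cup floor (5 N). Back off 0.4 mm, then open slowly.

carry_out(moves=[{"tx": 0, "ty": 0, "tz": 0, "rx": 0, "ry": 0, "rz": 0, "claw": 25}, {"tx": 0, "ty": 0, "tz": 0, "rx": 0, "ry": 0, "rz": 0, "claw": 28}, {"tx": 0, "ty": 0, "tz": 0, "rx": 0, "ry": 0, "rz": 0, "claw": 31}, {"tx": 0, "ty": 0, "tz": 0, "rx": 0, "ry": 0, "rz": 0, "claw": 36}, {"tx": 0, "ty": 0, "tz": 0, "rx": 0, "ry": 0, "rz": 0, "claw": 45}, {"tx": 0, "ty": 0, "tz": 0, "rx": 0, "ry": 0, "rz": 0, "claw": 60}, {"tx": 0, "ty": 0, "tz": 0, "rx": 0, "ry": 0, "rz": 0, "claw": 80}, {"tx": 0, "ty": 0, "tz": 0, "rx": 0, "ry": 0, "rz": 0, "claw": 100}, {"tx": 0, "ty": 0, "tz": 0, "rx": 0, "ry": 0, "rz": 0, "claw": 100}, {"tx": 0, "ty": 0, "tz": 0, "rx": 0, "ry": 0, "rz": 0, "claw": 100}])

```text
clock: 20.85
tool_pos: [615.7, 180.5, 163.9]
orientation: [-0.274, -3.129, -0.001]
wrist_force: [0.2, 0.4, -0.7]
width: 0.729
```

carry_out(moves=[{"tx": 0, "ty": 0, "tz": 0, "rx": 0, "ry": 0, "rz": 0, "claw": 100}, {"tx": 0, "ty": 0, "tz": 0, "rx": 0, "ry": 0, "rz": 0, "claw": 100}, {"tx": 0, "ty": 0, "tz": 0, "rx": 0, "ry": 0, "rz": 0, "claw": 100}, {"tx": 0, "ty": 0, "tz": 0, "rx": 0, "ry": 0, "rz": 0, "claw": 100}, {"tx": 0, "ty": 0, "tz": 0, "rx": 0, "ry": 0, "rz": 0, "claw": 100}, {"tx": 0, "ty": 0, "tz": 0, "rx": 0, "ry": 0, "rz": 0, "claw": 100}, {"tx": 0, "ty": 0, "tz": 0, "rx": 0, "ry": 0, "rz": 0, "claw": 100}, {"tx": 0, "ty": 0, "tz": 0, "rx": 0, "ry": 0, "rz": 0, "claw": 100}, {"tx": 0, "ty": 0, "tz": 0, "rx": 0, "ry": 0, "rz": 0, "claw": 100}, {"tx": 0, "ty": 0, "tz": 0, "rx": 0, "ry": 0, "rz": 0, "claw": 100}])

```text
clock: 21.68
tool_pos: [615.7, 180.5, 163.9]
orientation: [-0.274, -3.129, -0.001]
wrist_force: [0.4, 0.6, 0.3]
width: 1.002
```

Run:
```python
from fr import *
st=show()
cv2.imwrite("pics/wrist10.png",viewer.get_image("wrist")[:,:,::-1])
```

```text
t 21.68 pos [615.7 180.5 163.9] q [-0.41  0.35  0.08  1.56 -0.03  1.23  1.06] F [0.4 0.6 0.3] M [ 0.    0.01 -0.01] w 1.002
z [-7.e-04  5.e-04 -1.e+00] y [1.740e-01 9.847e-01 4.000e-04]
```

View pics/wrist10.png

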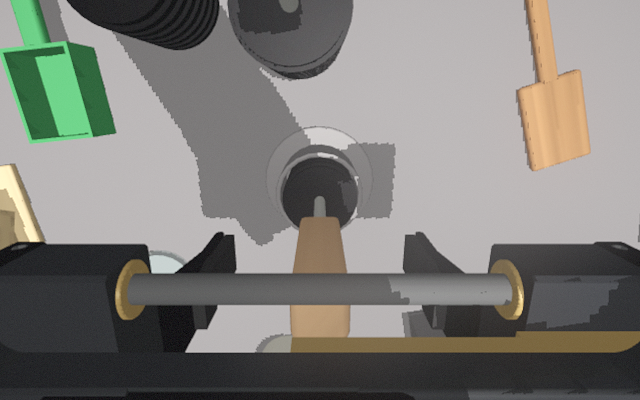

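Brush stands free between the open fingers (handle at columns 290–350, between pads at 235 and 405). Retreat straight up 180 mm.

carry_out(moves=[{"tx": 0, "ty": 0, "tz": -0.006, "rx": 0, "ry": 0, "rz": 0, "claw": 100}, {"tx": 0, "ty": 0, "tz": -0.02, "rx": 0, "ry": 0, "rz": 0, "claw": 100}, {"tx": 0, "ty": 0, "tz": -0.04, "rx": 0, "ry": 0, "rz": 0, "claw": 100}, {"tx": 0, "ty": 0, "tz": -0.062, "rx": 0, "ry": 0, "rz": 0, "claw": 100}, {"tx": 0, "ty": 0, "tz": -0.086, "rx": 0, "ry": 0, "rz": 0, "claw": 100}, {"tx": 0, "ty": 0, "tz": -0.11, "rx": 0, "ry": 0, "rz": 0, "claw": 100}, {"tx": 0, "ty": 0, "tz": -0.134, "rx": 0, "ry": 0, "rz": 0, "claw": 100}, {"tx": 0, "ty": 0, "tz": -0.156, "rx": 0, "ry": 0, "rz": 0, "claw": 100}, {"tx": 0, "ty": 0, "tz": -0.172, "rx": 0, "ry": 0, "rz": 0, "claw": 100}, {"tx": 0, "ty": 0, "tz": -0.18, "rx": 0, "ry": 0, "rz": 0, "claw": 100}])

```text
clock: 22.57
tool_pos: [616.3, 180.5, 347.2]
orientation: [0.274, 3.127, 0.003]
wrist_force: [-0.2, 0.1, -0.1]
width: 1.0
```

Run:
```python
from fr import *
st=show()
for n in ("side","wrist","top"): cv2.imwrite(f"pics/{n}11.png",viewer.get_image(n)[:,:,::-1])
s=cv2.imread("pics/side11.png")
cv2.imwrite("pics/side11z.png",cv2.resize(s[105:255,240:440],(800,600),interpolation=cv2.INTER_CUBIC))
```

```text
t 22.57 pos [616.3 180.5 347.2] q [-0.42  0.28  0.09  1.28 -0.03  1.58  1.06] F [-0.2  0.1 -0.1] M [ 0.01 -0.03 -0.02] w 1.0
z [ 0.0028  0.0018 -1.    ] y [0.1741 0.9847 0.0023]
```

View pics/side11z.png

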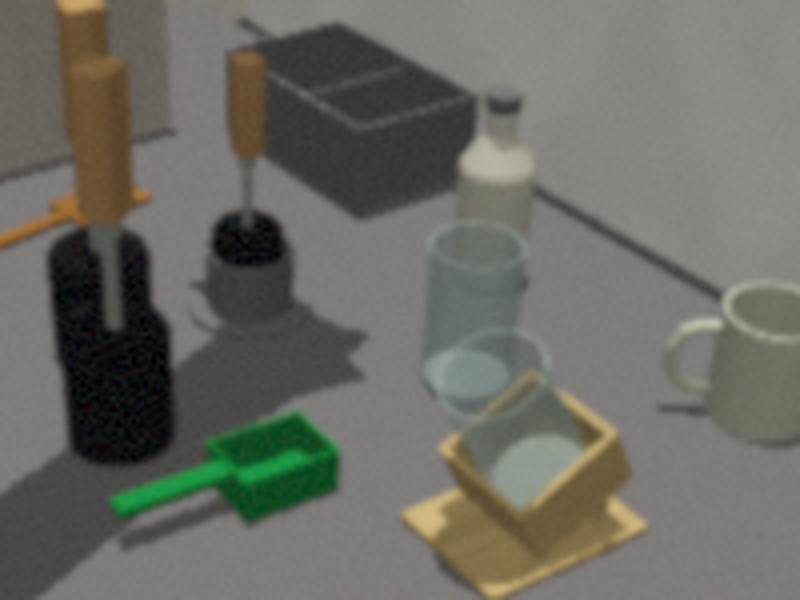

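View pics/wrist11.png

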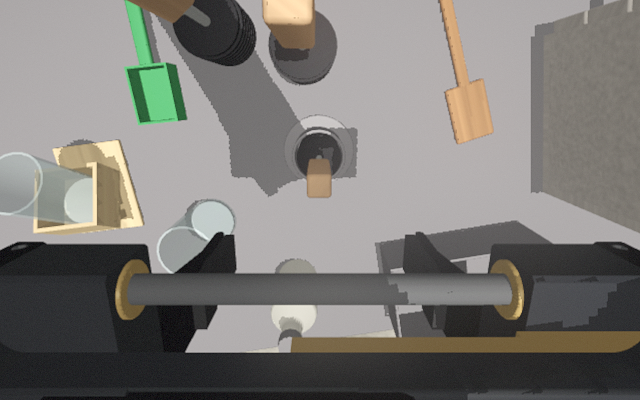

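View pics/top11.png

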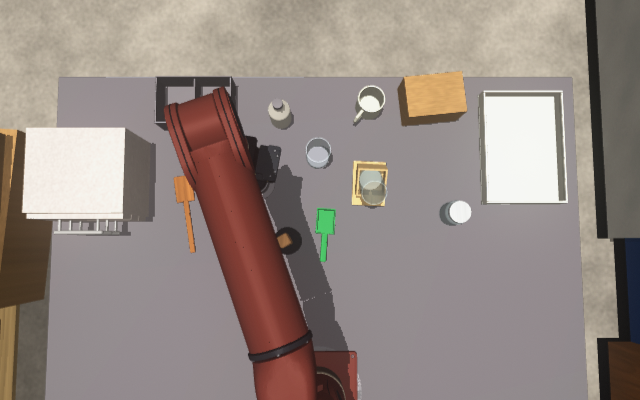

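Run:
```python
from station import env
print(env.finish_job())
```

```text
the job is handed in; nothing more can be done
None
```

I took the smallest brush out of its stand, scrubbed the leaning tumbler and stood the brush upright in its stand again. The job was handed in at about 22.7 s of the 58 s allowed.

- **Scrubbing:** The brush touched the bottom three times, with axial forces of about 20, 8 and 8 N. The first press was firmer than I intended. Between strokes the brush's lower end came up to about 86 mm from the tumbler's underside, where the middle is at 60 mm.
- **Put back:** I felt the cup floor at about 5 N, opened the gripper and backed off straight up.
- **Last checks:** In the final pictures the tumbler is still in its cradle, the brush stands upright at its starting spot to within about a pixel, and the bystanders look unmoved. The gripper is clear, with wrist force near zero.
- **What did not agree exactly:**
  - Contact with the glass floor came about 1 mm higher than my estimate, which is within the calibration error.
  - Joint 2 read −0.38 rad, right at its limit to two decimals, in the hover above the tumbler before the first insertion. I kept it lower on the way out.

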